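Put the desk things back in their shaped trays

TASK

Tidy the desk: put the spectacles case, the mouse, the power bank and the earbuds case each away in the wooden tray whose shape matches it (long slim, oval, rectangular and round). Each must end up lying flat on its tray's floor inside the lip, right way up and lined up with the tray, and let go of; do not knock over or shift the drink bottle and the medicine carton.

Things in the scene. Friction and masses are not known exactly. Their poses are not given: they have to be found in the camera images.
- glasses_case: Mid-grey hard spectacles case: long slim shape with fully round ends, 130 mm long (x) by 46 mm wide (y) by 32 mm high, about 110 g, flat parallel sides, dark seam round it. Loose, lying flat on the desk, right way up. Origin: centre of its underside; z up.
- mouse: Black computer mouse, oval seen from above: 100 mm long (x, the end with the scroll wheel is +x) by about 57 mm wide (y) by 36 mm high, about 95 g. Its sides are upright up to 20 mm height and nearly parallel over the middle 40 mm of its length, where it is about 56 mm wide; above that it is domed. Loose, lying flat on the desk, right way up. Origin: centre of its underside; z up.
- powerbank: Dark grey power bank, a rectangular slab 100 mm long (x) by 58 mm wide (y) by 26 mm high, about 300 g. Loose, lying flat on the desk, right way up. Origin: centre of its underside; z up.
- earbuds_case: Dark grey round earbuds case, an upright puck of 54 mm diameter and 26 mm height (sides upright from 3 to 22 mm), about 55 g; same from every side. Loose, lying flat on the desk, right way up. Origin: centre of its underside; z up.
- tray_glasses: Long slim wooden tray with round ends, for the spectacles case: inside 144 mm long (x) by 60 mm wide (y). Fixed to the desk. Cork floor 3 mm above the desk top, wooden lip 5 mm wide all round whose top is 10 mm above the desk top. Origin: centre of the tray, at desk-top level (z = 0).
- tray_mouse: Oval (elliptical) wooden tray, for the mouse: inside 114 mm long (x) by 72 mm wide (y). The mouse may point either way. Fixed to the desk. Cork floor 3 mm above the desk top, wooden lip 5 mm wide all round whose top is 10 mm above the desk top. Origin: centre of the tray, at desk-top level (z = 0).
- tray_powerbank: Rectangular wooden tray with square corners, for the power bank: inside 114 mm long (x) by 72 mm wide (y). Fixed to the desk. Cork floor 3 mm above the desk top, wooden lip 5 mm wide all round whose top is 10 mm above the desk top. Origin: centre of the tray, at desk-top level (z = 0).
- tray_earbuds: Small round wooden tray, for the earbuds case: inside diameter 68 mm. Fixed to the desk. Cork floor 3 mm above the desk top, wooden lip 5 mm wide all round whose top is 10 mm above the desk top. Origin: centre of the tray, at desk-top level (z = 0).
- tea_bottle: Bystander, at the left of the work: standing green drink bottle, 64 mm diameter, 200 mm high, paper label, white cap, 450 g; loose. Origin: centre of its underside. Leave it alone.
- carton: Bystander, at the right of the work: yellow and green medicine carton lying flat, 125 mm (x) by 60 mm (y) by 30 mm high, 120 g; loose. Origin: centre of its underside. Leave it alone.
Mind the look-alikes: they are no part of the job. Leave any blue or turquoise look-alike of the mouse alone.

How it is judged (in metres and radians):
At the end, for the whole second after the job is handed in: Each thing lies in its matching tray: centre within 12 mm of the tray's, underside less than 5 mm above the desk top, upright within 0.06 rad, long axis (not the round case) within 0.26 rad of the tray's either way round, at rest, released (horizontal distance between glasses_case and tray_glasses below 0.012 m and z of glasses_case in the frame of tray_glasses between 0 and 0.005 m and angle between each of glasses_case, mouse, powerbank, earbuds_case's own z axis and vertical below 0.06 rad and linear speed of each of glasses_case, mouse, powerbank, earbuds_case below 0.02 m/s and angular speed of each of glasses_case, mouse, powerbank, earbuds_case below 0.2 rad/s and contact force between each of glasses_case, mouse, powerbank, earbuds_case and the fingers below 0.1 N and angle between the x axis of glasses_case and the x axis of tray_glasses, either way round below 0.26 rad and horizontal distance between mouse and tray_mouse below 0.012 m and z of mouse in the frame of tray_mouse between 0 and 0.005 m and angle between the x axis of mouse and the x axis of tray_mouse, either way round below 0.26 rad and horizontal distance between powerbank and tray_powerbank below 0.012 m and z of powerbank in the frame of tray_powerbank between 0 and 0.005 m and angle between the x axis of powerbank and the x axis of tray_powerbank, either way round below 0.26 rad and horizontal distance between earbuds_case and tray_earbuds below 0.012 m and z of earbuds_case in the frame of tray_earbuds between 0 and 0.005 m); the robot touches nothing.
It fails at once if the drink bottle is shifted by more than 30 mm or tipped (distance of tea_bottle from where it was at the start of the episode above 0.03 m or angle between tea_bottle's own z axis and vertical above 0.35 rad).
It fails at once if the medicine carton is shifted by more than 30 mm or tipped (distance of carton from where it was at the start of the episode above 0.03 m or angle between carton's own z axis and vertical above 0.35 rad).
It also fails if it takes over 99 s, if anything falls off the work surface, if the arm or the gripper's body presses on something with over 40 N, if the wrist force passes 120 N, or if a joint passes its speed limit or range.

ROBOT

A 7-joint arm with a two-finger parallel gripper is mounted at the origin on the work surface. World frame = base frame: x ahead of the robot, y to its left, z up, the work surface at z = 0. Lengths are in mm, angles in rad, forces in N, time in s.
With the tool pointing down it reaches from about 425 to 875 mm from the base axis. Payload 4.7 kg.
Tool frame: the origin (TCP) lies at the centre of the arm's flange, where the gripper is bolted on; the fingertips stand 182 mm ahead of it and the grasp point (between the pads) lies 164 mm ahead of it; z points along the fingers, y is the direction in which the jaws open and shut (so a half turn about z gives the same grasp; the last joint's range is limited). The gripper opens to 87 mm and grips with 3 to 60 N. Pads are 19 mm wide; open, the fingers measure 117 mm over their backs; the gripper's body (75 mm by 190 mm) begins 51 mm behind the grasp point.
Start: joints at [-1.091, 0.321, -0.07, 1.45, 0.023, 1.371, -0.057], TCP at [291.955, 580.749, 404.787] pointing down, gripper open.
Joint ranges: [-2.86, 2.86], [-0.3, 2.09], [-1.38, 1.24], [0.06, 2.45], [-1.56, 4.7], [0.09, 2.05], [-2.69, 2.69]. Speed limits (rad/s): [2.57, 2.57, 3.14, 3.14, 3.14, 3.14, 3.14].

INTERFACE

Orientations are given as a unit quaternion [w, x, y, z].
In Python, from plant import robot gives the robot as it stands. The module is installed in compiled form; this text tells all that it offers.
- The arm moves only by the tool arm_command, never from a script. Its argument "increments" is a list of rows, each an object with "delta_rot": the turn, a rotation vector about the world's x, y, z normalised to -1 to 1, where 1 is 8 degrees, a list of three; "travel": the shift along the world's x, y, z normalised to -1 to 1, where 1 is 1 m, a list of three; "gripper": the opening, from 0 (shut) to 1 (fully open). In form: [{"delta_rot": [rx, ry, rz], "travel": [dx, dy, dz], "gripper": gripper}, ...]. A call has 1 to 10 rows; each row shifts and turns the pose as measured when the row begins; what a row does not reach is not made up. A row lasts 1/8 s, in which the tool goes at most 62.5 mm and 10.7 degrees, less where a joint would pass 70% of its speed; a pose out of reach is approached as far as the arm can. A call with a number of a shift or a turn outside -1 to 1 is refused whole. A call with a gripper value outside its range is refused whole. The fingers move at their own pace and stop on an object; "force" is the grip in N (left out, the last holds). Time passes only in rows, so rows that do not move let the fingers close. It gives the time, the measured TCP pose, the force and the opening at its end, in the units of the state.
- robot.sense(): the state, without advancing time (a new reading comes with each control period).
- robot.grab_frame(name): name is "scene" or "side" or "wrist"; returns a dict with "frame" (420x560x3 uint8, red, green, blue), "range_z" (420x560 float32, mm along the optical axis (not along the pixel's ray), 0 where there is no reading), "vfov" (degrees; the focal length in pixels is half the picture's height over the tangent of half this angle, whatever the lens; pixels are square), "cx", "cy" (the principal point, pixels), "dist_coeffs" ([k1, k2, p1, p2, k3] as OpenCV has them; the pictures are not rectified), "cam_to_world" (4x4, takes a point from camera to world coordinates). Camera axes: x right, y down, z forward; pixel columns grow to the right and rows downward; lengths in mm; the calibration is good to about 2 mm. A picture is of the moment at which its call begins.
- robot.finish_job(): hands the job in, once; it reports no verdict.
Trained networks look in a picture, given as the dict that the camera call returned (one of the last four; its "shot" number tells which), for a name from the list of things; names that differ only in an ending like _2 or _b are one class to them, and where a whole thing is asked for, a point or a joint stands for the part that bears it (a point fixed in the world has none). Each returns a list of dicts, best first, with "score" (0 to 1); they miss things now and then, are a little off and sometimes report something else, mostly with a low value. They report only what shows in the picture. A call takes as long as a camera call. They do not tell look-alikes from the thing itself.
- robot.find_in(picture, target): "bbox" ([left, top, right, bottom] in pixels, round what is visible of it).
- robot.trace(picture, target): "pixels" (420x560 bool, what is visible of it) and "bbox" ([left, top, right, bottom] in pixels, round what is visible of it).
The state is a dict: "time_s": time; "joints": joint angles; "joint_vel": joint speeds; "tau": joint torques, N m; "ee_pos": TCP position; "orientation": TCP orientation; "ft_force": force on the tool from outside, world axes, zero at the start; "torque": the same for the moment, N m; "gripper_width": opening from 0.0 (shut) to 1.0 (fully open).
Only numpy, scipy, OpenCV 4.12 (cv2) and the standard library are available. Lean on these libraries where they do the work, as an engineer would, in place of code of your own. Each camera call takes 0.05 s, during which the arm holds its last target.

## Working session

There is one attempt and no reset: what is moved stays moved. The work goes in short steps, Python scripts to look and compute and a tool call to move; the robot and the scene stay as the last step left them, time stands still between calls to the robot, and variables do not carry over. Pictures are saved under pics/ and viewed, and the job is handed in when it is done.

Besides the shell and the picture viewer there is one more tool, called after "Call:" in YAML: its name, and indented under it one key for each argument. arm_command: Moves the arm, as the interface text tells. Scaled input: -1 to 1 covers 1 m each way for a shift and 8 degrees each way for a turn. Its arguments: {"type":"object","properties":{"increments":{"type":"array","items":{"type":"object","properties":{"delta_rot":{"type":"array","items":{"type":"number","minimum":-1,"maximum":1}},"travel":{"type":"array","items":{"type":"number","minimum":-1,"maximum":1}},"gripper":{"type":"number"}}}},"force":{"type":"number"}},"required":["increments"]}

```bash
mkdir -p pics; cat > h.py <<'E'
import numpy as np,cv2
from plant import robot
def K(f):
    fl=210/np.tan(np.radians(f["vfov"])/2); return np.array([[fl,0,f["cx"]],[0,fl,f["cy"]],[0,0,1.]])
def pts(f,px,z=None):
    px=np.asarray(px,float).reshape(-1,1,2)
    n=cv2.undistortPoints(px,K(f),np.array(f["dist_coeffs"],float)).reshape(-1,2)
    d=np.c_[n,np.ones(len(n))]; T=np.array(f["cam_to_world"])
    if z is None:
        p=px.reshape(-1,2).astype(int); r=f["range_z"][p[:,1],p[:,0]]
        return (d*r[:,None])@T[:3,:3].T+T[:3,3]
    w=d@T[:3,:3].T; s=(z-T[2,3])/w[:,2]
    return w*s[:,None]+T[:3,3]
def proj(f,P):
    T=np.linalg.inv(np.array(f["cam_to_world"]));
    return cv2.projectPoints(np.asarray(P,float).reshape(-1,3),cv2.Rodrigues(T[:3,:3])[0],T[:3,3],K(f),np.array(f["dist_coeffs"],float))[0].reshape(-1,2)
def save(f,n): cv2.imwrite("pics/"+n,cv2.cvtColor(f["frame"],cv2.COLOR_RGB2BGR))
E
python3 - <<'E'
from h import *
for c in("scene","side","wrist"):
    f=robot.grab_frame(c); save(f,c+"0.png"); print(c,f["vfov"],np.round(f["cam_to_world"],2).tolist())
s=robot.sense();print(s)
E
```

```text
scene 43.07087963315425 [[-0.88, 0.31, -0.37, 1180.14], [0.48, 0.54, -0.69, 1148.91], [-0.01, -0.79, -0.62, 1085.95], [0.0, 0.0, 0.0, 1.0]]
side 51.089180406512526 [[-0.86, -0.36, 0.35, 47.36], [-0.5, 0.63, -0.6, 869.75], [0.0, -0.69, -0.73, 1104.68], [0.0, 0.0, 0.0, 1.0]]
wrist 66.03009407737594 [[0.45, 0.86, 0.23, 230.35], [0.89, -0.43, -0.12, 612.03], [-0.0, 0.25, -0.97, 382.82], [0.0, 0.0, 0.0, 1.0]]
{'time_s': 0.15, 'joints': array([-1.09090311,  0.32164635, -0.07008244,  1.45140281,  0.02258558,
        1.37076211, -0.05691902]), 'joint_vel': array([-0.00125444, -0.00094492,  0.00043081, -0.00372085, -0.00055342,
        0.00027581, -0.00156543]), 'tau': array([-4.07276320e-05, -4.91800368e+01, -4.04613689e-01, -3.12875032e+01,
       -6.40110718e-02,  4.05663857e-02,  8.57615896e-05]), 'ee_pos': array([291.89481906, 580.60696893, 403.91263991]), 'orientation': array([-1.30321301e-04,  2.30796608e-01,  9.73001754e-01, -7.04131443e-04]), 'ft_force': array([0.24871981, 0.16058397, 0.71560897]), 'torque': array([-0.00249538, -0.01854895, -0.02403956]), 'gripper_width': 1.002894239446652}
```

View pics/scene0.png

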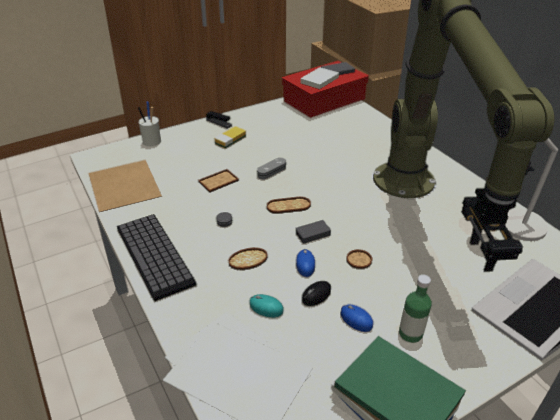

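View pics/side0.png

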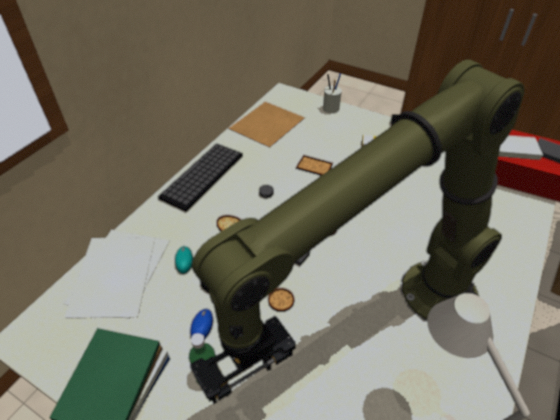

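View pics/wrist0.png

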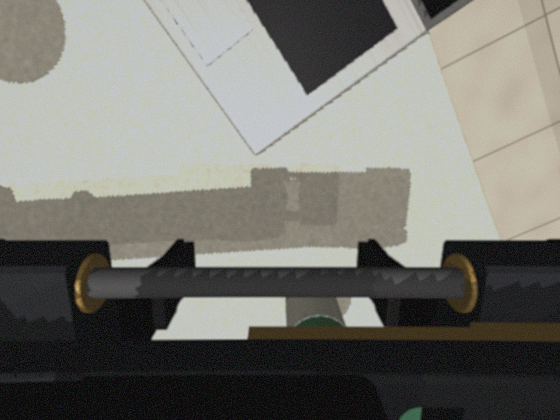

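The scene view shows four mouse-shaped things: black at (317,293), blue at (306,262), blue at (357,317) and turquoise at (266,305). The black one fits the description. The other things are the glasses case (271,168), power bank (313,231), earbuds case (224,219), and the trays at (289,205), (248,258), (218,180) and (359,259). Next I'll confirm with an enlarged crop and measure.

```bash
cat > m.py <<'E'
from h import *
import sys
H=dict(glasses_case=32,mouse=36,powerbank=26,earbuds_case=26,tray_glasses=10,tray_mouse=10,tray_powerbank=10,tray_earbuds=10,tea_bottle=200,carton=30)
def meas(f,names):
    for n in names:
        for r in robot.trace(f,n)[:3]:
            m=r["pixels"]; ys,xs=np.nonzero(m); px=np.c_[xs,ys]
            ok=f["range_z"][ys,xs]>0; P=pts(f,px[ok])
            h=H[n]; col=np.median(f["frame"][m],0)
            # top surface mask only
            z=P[:,2]; t=P[(z>h-6)&(z<h+8)] if n!="mouse" else P[z>5]
            if len(t)<10: print(n,r["score"],"few",r["bbox"],np.percentile(z,[5,50,95])); continue
            (c,wh,a)=cv2.minAreaRect(t[:,:2].astype(np.float32))
            if wh[0]<wh[1]: a+=90; wh=wh[::-1]
            print(n,round(r["score"],2),np.round(r["bbox"]).tolist(),"c",np.round(c,1),"wh",np.round(wh,1),"ang",round((a+90)%180-90,1),"zp",np.round(np.percentile(z,[5,50,95]),1),"col",col,len(t))
E
python3 - <<'E'
from m import *
f=robot.grab_frame("scene")
cv2.imwrite("pics/crop1.png",cv2.resize(cv2.cvtColor(f["frame"][120:340,180:400],cv2.COLOR_RGB2BGR),(600,600),interpolation=cv2.INTER_CUBIC))
meas(f,H)
E
```

```text
glasses_case 0.66 [255.0, 158.0, 286.0, 178.0] c [ 393.4 -279.5] wh [129.5  49.1] ang 14.2 zp [ 5.6 28.1 34.4] col [117.5 117.5 115.5] 228
mouse 0.82 [296.0, 248.0, 318.0, 277.0] c [550.9 204.8] wh [92.8 52.1] ang 59.2 zp [11.5 29.8 37.5] col [ 41.  78. 147.] 401
mouse 0.81 [304.0, 279.0, 333.0, 305.0] c [589.8 324. ] wh [91.2 57.7] ang 24.3 zp [ 5.2 28.1 36. ] col [27. 26. 28.] 547
mouse 0.79 [249.0, 293.0, 282.0, 318.0] c [730.8 296.8] wh [91.3 58.6] ang -65.2 zp [ 4.3 27.7 36.1] col [ 53. 128. 124.] 583
powerbank 0.93 [295.0, 220.0, 329.0, 244.0] c [453.7  94.3] wh [102.5  64.3] ang -3.1 zp [ 3.9 23.1 28.4] col [83. 82. 83.] 378
earbuds_case 0.56 [215.0, 214.0, 228.0, 228.0] c [670.1 -97.9] wh [48.2 47.5] ang -2.2 zp [ 7.2 22.8 27.7] col [83. 82. 83.] 124
tray_glasses 0.89 [268.0, 196.0, 309.0, 212.0] c [444.3 -70.6] wh [150.7  86. ] ang -20.9 zp [-2.3  3.1 10.7] col [164. 135.  96.] 252
tray_mouse 0.98 [231.0, 248.0, 266.0, 274.0] c [684.8  95.3] wh [116.8  84.2] ang 2.0 zp [-2.   2.7 10.4] col [175. 150. 108.] 236
tray_mouse 0.66 [295.0, 219.0, 328.0, 243.0] c [456.2  94.2] wh [98.1 63.6] ang -3.1 zp [ 7.4 23.5 28.4] col [83. 82. 83.] 120
tray_powerbank 0.56 [200.0, 170.0, 238.0, 194.0] c [ 589.3 -320.9] wh [129.5  93.7] ang 9.9 zp [-1.9  3.6 11.3] col [165. 133.  95.] 241
tray_powerbank 0.56 [217.0, 127.0, 245.0, 150.0] c [ 425.7 -537.8] wh [127.8  58.1] ang -2.4 zp [ 5.1 26.4 33. ] col [186. 169.  75.] 91
tray_earbuds 0.64 [342.0, 250.0, 373.0, 270.0] c [396.4 261.5] wh [81.5 76.2] ang 34.6 zp [-2.9  2.3 10.4] col [159. 133.  96.] 165
tea_bottle 0.84 [400.0, 273.0, 434.0, 348.0] c [445.4 553.9] wh [30.6 28.5] ang 81.2 zp [  0.5 100.5 198. ] col [79. 95. 74.] 107
tea_bottle 0.63 few [214.6, 212.1, 229.5, 230.1] [ 0.68573749 21.91913227 27.61596932]
```

View pics/crop1.png

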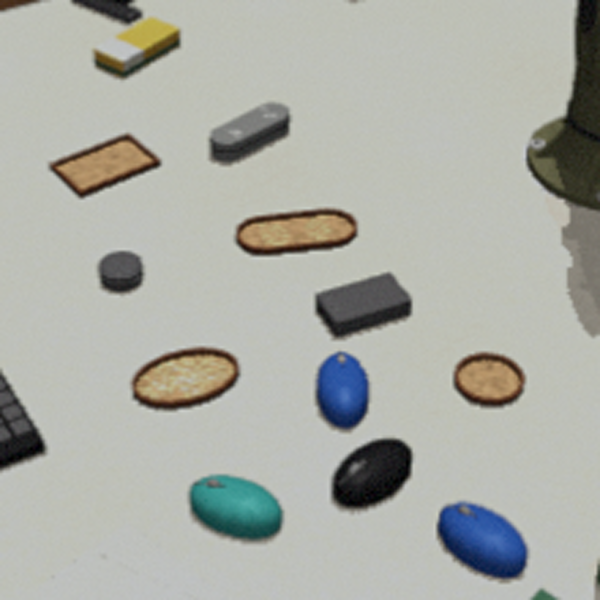

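```bash
cat > fit.py <<'E'
from m import *
from scipy.optimize import minimize
t=np.linspace(0,2*np.pi,80,endpoint=False)
def ell(a,b,p=2): return np.c_[a*np.sign(np.cos(t))*abs(np.cos(t))**(2/p), b*np.sign(np.sin(t))*abs(np.sin(t))**(2/p)]
def stad(L,W): 
    c=np.c_[np.cos(t),np.sin(t)]*W/2; c[:,0]+=np.sign(c[:,0])*(L-W)/2; return c
def rect(L,W): return np.array([[1,1],[1,-1],[-1,-1],[-1,1]])*[L/2,W/2]
def ex(*ls): return np.vstack([np.c_[p,np.full(len(p),z)] for p,z in ls])
M=dict(glasses_case=ex((stad(130,46),3),(stad(130,46),28),(stad(124,40),32),(stad(124,40),0)),
 mouse=ex((ell(50,28.5,2.3),0),(ell(50,28.5,2.3),20),(ell(44,24),28),(ell(34,18),33),(ell(18,10),36)),
 powerbank=ex((rect(100,58),0),(rect(100,58),26)),
 earbuds_case=ex((ell(24.5,24.5),0),(ell(27,27),3),(ell(27,27),22),(ell(23,23),26)),
 tray_glasses=ex((stad(154,70),0),(stad(154,70),10)),tray_mouse=ex((ell(62,41),0),(ell(62,41),10)),
 tray_powerbank=ex((rect(124,82),0),(rect(124,82),10)),tray_earbuds=ex((ell(39,39),0),(ell(39,39),10)),
 carton=ex((rect(125,60),0),(rect(125,60),30)))
def fit(f,n,mask,x0,z0=0,S=6):
    ys,xs=np.nonzero(mask); x1,y1=xs.min()-15,ys.min()-15; w,h=xs.max()+16-x1,ys.max()+16-y1
    mm=np.zeros((h,w),np.uint8); mm[ys-y1,xs-x1]=1
    big=cv2.resize(mm.astype(np.float32),(w*S,h*S),interpolation=cv2.INTER_LINEAR)>.5
    def cost(x):
        a=np.radians(x[2]); R=np.array([[np.cos(a),-np.sin(a)],[np.sin(a),np.cos(a)]])
        P=M[n].copy(); P[:,:2]=P[:,:2]@R.T+x[:2]; P[:,2]+=z0
        q=proj(f,P); q=((q-[x1,y1]+.5)*S-.5)
        hull=cv2.convexHull(q.astype(np.float32)).reshape(-1,2)
        im=np.zeros(big.shape,np.uint8); cv2.fillConvexPoly(im,np.round(hull*16).astype(np.int32),1,shift=4)
        return (im.astype(bool)^big).sum()/big.sum()
    best=None
    for da in ((0,) if 'earbuds' in n else (-25,0,25)):
        s=np.array(x0,float)+[0,0,da]
        r=minimize(cost,s,method="Nelder-Mead",options=dict(initial_simplex=s+np.array([[0,0,0],[12,0,0],[0,12,0],[0,0,12]]),xatol=.05,fatol=1e-4,maxiter=250))
        if best is None or r.fun<best.fun: best=r
    return best.x,best.fun
def fitall(f,guess,z0={}):
    for n,g in guess.items():
        rs=robot.trace(f,n)
        q=proj(f,[[g[0],g[1],10]])[0]
        rs=[r for r in rs if np.hypot((r["bbox"][0]+r["bbox"][2])/2-q[0],(r["bbox"][1]+r["bbox"][3])/2-q[1])<40]
        if not rs: print(n,"none"); continue
        x,c=fit(f,n,rs[0]["pixels"],g,z0.get(n,0)); print(n,round(rs[0]["score"],2),np.round(x,1),"xor",round(c,3))
E
python3 - <<'E'
from fit import *
f=robot.grab_frame("scene")
fitall(f,dict(glasses_case=(393,-279,14),mouse=(590,324,24),powerbank=(454,94,-3),earbuds_case=(670,-98,0),tray_glasses=(444,-70,-20),tray_mouse=(685,95,2),tray_powerbank=(589,-321,10),tray_earbuds=(396,261,0),carton=(425,-538,-2)))
m=[r for r in robot.trace(f,"mouse")]
for r in m: print(r["bbox"])
E
```

```text
glasses_case 0.76 [ 391.7 -282.8   14.5] xor 0.058
mouse 0.77 [583.7 318.9  14.6] xor 0.068
powerbank 0.84 [452.1  93.   -4.4] xor 0.112
earbuds_case 0.65 [ 668.8 -102.    13. ] xor 0.058
tray_glasses 0.75 [443.6 -73.8 -18.6] xor 0.04
tray_mouse none
tray_powerbank 0.84 [ 587.9 -324.8    6.6] xor 0.038
tray_earbuds 0.76 [397.3 261.    8.5] xor 0.052
carton 0.9 [ 420.8 -566.2   20.3] xor 0.047
[340.2, 304.5, 375.3, 331.3]
[248.8, 290.9, 283.5, 317.9]
[304.2, 282.2, 334.7, 305.5]
[294.6, 245.1, 316.3, 280.3]
```

Call:
arm_command:
  increments:
    - {"travel":[0,0,0.04],"delta_rot":[0,0,0],"gripper":1}
    - {"travel":[0.036,-0.032,0],"delta_rot":[0,0,0.7],"gripper":1}
    - {"travel":[0.036,-0.032,0],"delta_rot":[0,0,0.7],"gripper":1}
    - {"travel":[0.036,-0.032,0],"delta_rot":[0,0,0.7],"gripper":1}
    - {"travel":[0.036,-0.032,0],"delta_rot":[0,0,0.7],"gripper":1}
    - {"travel":[0.036,-0.032,0],"delta_rot":[0,0,0.7],"gripper":1}
    - {"travel":[0.036,-0.032,0],"delta_rot":[0,0,0.7],"gripper":1}
    - {"travel":[0.036,-0.032,-0.02],"delta_rot":[0,0,0.7],"gripper":1}
    - {"travel":[0.036,-0.032,-0.02],"delta_rot":[0,0,0.7],"gripper":1}
    - {"travel":[0,0,0],"delta_rot":[0,0,0],"gripper":1}
  force: 20

```text
time_s: 2.5
ee_pos: [585.8, 315.3, 405.5]
orientation: [0.001, -0.172, 0.985, 0.0]
ft_force: [0.4, -0.9, 0.7]
gripper_width: 1.001
```

```bash
cat >> fit.py <<'E'
from scipy.spatial.transform import Rotation as Ro
def st():
    s=robot.sense(); q=s["orientation"]; R=Ro.from_quat([q[1],q[2],q[3],q[0]]).as_matrix()
    print("t",round(s["time_s"],2),"tcp",np.round(s["ee_pos"],1),"yaw_y",round(np.degrees(np.arctan2(R[1,1],R[0,1])),1),"zax",np.round(R[:,2],3),"F",np.round(s["ft_force"],1),"w",round(s["gripper_width"],3),"j7",round(s["joints"][6],2))
    tilt=np.cross(R[:,2],[0,0,-1]); print("level rotvec units",np.round(np.degrees(tilt)/8,3))
E
python3 - <<'E'
from fit import *
st()
f=robot.grab_frame("wrist"); save(f,"w1.png"); 
fitall(f,dict(mouse=(584,319,15)))
E
```

```text
t 2.5 tcp [585.8 315.3 405.5] yaw_y 109.8 zax [ 0.002  0.    -1.   ] F [ 0.4 -0.9  0.7] w 1.001 j7 1.39
level rotvec units [-0.003  0.014  0.   ]
mouse 0.76 [584.5 320.7  11.5] xor 0.076
```

View pics/w1.png

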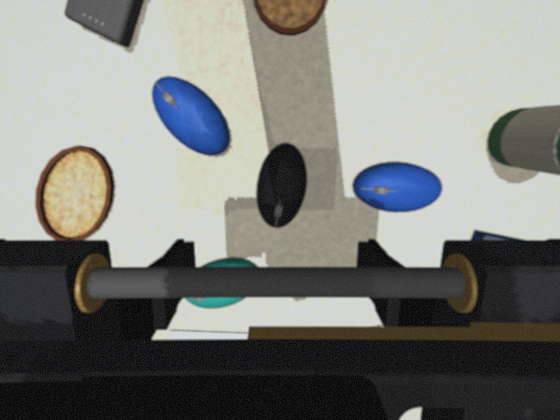

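The wrist view shows the black mouse at (281,185) with its scroll wheel toward the bottom. The blue look-alikes are at (190,115) and (398,187), and the oval tray at (77,192). There is room for the fingers. I'll refine the fit with colour.

```bash
python3 - <<'E'
from fit import *
f=robot.grab_frame("wrist")
g=f["frame"].max(2); m=(g<75); m[:135]=0;m[235:]=0;m[:,:240]=0;m[:,325:]=0
m=cv2.morphologyEx(m.astype(np.uint8),cv2.MORPH_OPEN,np.ones((3,3)))
print(m.sum(), fit(f,"mouse",m>0,(584,319,12)))
fitall(f,dict(tray_mouse=(685,95,2)))
fitall(f,dict(tray_mouse=(685,95,2)))
# depth based
ys,xs=np.nonzero(m);P=pts(f,np.c_[xs,ys]);P=P[P[:,2]>6];print(len(P),cv2.minAreaRect(P[:,:2].astype(np.float32)),P[:,2].max())
E
```

```text
3104 (array([585.41220294, 322.48601952,  14.31855329]), np.float64(0.1388888888888889))
tray_mouse 0.58 [679.7  95.2  -6.2] xor 0.033
tray_mouse 0.58 [679.7  95.2  -6.2] xor 0.033
3102 ((573.7578125, 320.12359619140625), (116.12403869628906, 54.76787185668945), 7.718838691711426) 386.2919051943181
```

Call:
arm_command:
  increments:
    - {"travel":[0,0.006,-0.04],"delta_rot":[0,0.01,-0.9],"gripper":1}
    - {"travel":[0,0,-0.05],"delta_rot":[0,0,0],"gripper":1}
    - {"travel":[0,0,-0.04],"delta_rot":[0,0,0],"gripper":1}
    - {"travel":[0,0,-0.03],"delta_rot":[0,0,0],"gripper":1}
    - {"travel":[0,0,0],"delta_rot":[0,0,0],"gripper":1}

```text
time_s: 3.38
ee_pos: [576.3, 337.1, 249.8]
orientation: [0.005, -0.119, 0.993, 0.006]
ft_force: [-1.0, 0.4, 1.5]
gripper_width: 0.999
```

```bash
python3 - <<'E'
from fit import *
st()
f=robot.grab_frame("wrist"); save(f,"w2.png"); 
fitall(f,dict(mouse=(585,321,12)))
E
```

```text
t 3.38 tcp [576.3 337.1 249.8] yaw_y 103.7 zax [ 0.009  0.014 -1.   ] F [-1.   0.4  1.5] w 0.999 j7 1.26
level rotvec units [-0.101  0.062  0.   ]
mouse 0.87 [586.  321.2  11.2] xor 0.166
```

View pics/w2.png

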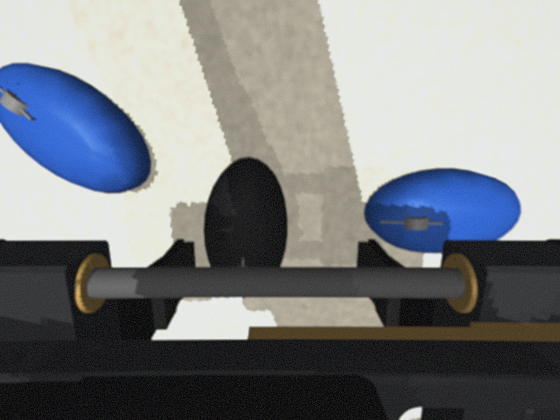

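Call:
arm_command:
  increments:
    - {"travel":[0.0095,-0.016,0],"delta_rot":[-0.1,0.06,-0.2],"gripper":1}
    - {"travel":[0,0,-0.01],"delta_rot":[0,0,0],"gripper":1}
    - {"travel":[0,0,0],"delta_rot":[0,0,0],"gripper":1}

```text
time_s: 3.85
ee_pos: [589.6, 320.9, 247.7]
orientation: [0.006, -0.104, 0.995, 0.002]
ft_force: [-1.1, 0.6, -0.2]
gripper_width: 1.003
```

```bash
python3 - <<'E'
from fit import *
st()
f=robot.grab_frame("wrist")
fitall(f,dict(mouse=(585,321,12)))
st()
E
```

```text
t 3.85 tcp [589.6 320.9 247.7] yaw_y 101.9 zax [ 0.012  0.006 -1.   ] F [-1.1  0.6 -0.2] w 1.003 j7 1.26
level rotvec units [-0.042  0.088  0.   ]
mouse 0.88 [585.8 321.1  12.4] xor 0.145
t 3.95 tcp [590.1 320.7 248.5] yaw_y 101.9 zax [ 0.014  0.006 -1.   ] F [-0.2  0.1  1.1] w 1.0 j7 1.26
level rotvec units [-0.043  0.1    0.   ]
```

Call:
arm_command:
  increments:
    - {"travel":[-0.004,0,-0.02],"delta_rot":[-0.04,0.09,0],"gripper":1}
    - {"travel":[0,0,-0.02],"delta_rot":[0,0,0],"gripper":1}
    - {"travel":[0,0,-0.015],"delta_rot":[0,0,0],"gripper":1}
    - {"travel":[0,0,0],"delta_rot":[0,0,0],"gripper":1}

```text
time_s: 4.45
ee_pos: [584.4, 321.0, 187.9]
orientation: [-0.001, -0.105, 0.995, -0.0]
ft_force: [0.1, 0.0, -0.0]
gripper_width: 0.997
```

```bash
python3 - <<'E'
from fit import *
st()
E
```

```text
t 4.45 tcp [584.4 321.  187.9] yaw_y 102.0 zax [-0.003 -0.001 -1.   ] F [ 0.1  0.  -0. ] w 0.997 j7 1.26
level rotvec units [ 0.007 -0.019  0.   ]
```

Call:
arm_command:
  increments:
    - {"travel":[0,0,0.004],"delta_rot":[0,0,0],"gripper":1}
    - {"travel":[0,0,0],"delta_rot":[0,0,0],"gripper":0}
    - {"travel":[0,0,0],"delta_rot":[0,0,0],"gripper":0}
    - {"travel":[0,0,0],"delta_rot":[0,0,0],"gripper":0}
    - {"travel":[0,0,0],"delta_rot":[0,0,0],"gripper":0}
    - {"travel":[0,0,0],"delta_rot":[0,0,0],"gripper":0}
  force: 20

```text
time_s: 5.2
ee_pos: [585.3, 321.4, 194.2]
orientation: [0.0, -0.104, 0.995, 0.0]
ft_force: [-0.8, 0.4, -0.0]
gripper_width: 0.642
```

```bash
python3 - <<'E'
from fit import *
st()
E
```

```text
t 5.2 tcp [585.3 321.4 194.2] yaw_y 102.0 zax [ 0.001  0.001 -1.   ] F [-0.8  0.4 -0. ] w 0.642 j7 1.26
level rotvec units [-0.005  0.004  0.   ]
```

Call:
arm_command:
  increments:
    - {"travel":[0,0,0.03],"delta_rot":[0,0,0],"gripper":0}
    - {"travel":[0,0,0.04],"delta_rot":[0,0,0],"gripper":0}
    - {"travel":[0.016,-0.036,0.01],"delta_rot":[0,0,-0.4],"gripper":0}
    - {"travel":[0.016,-0.036,0],"delta_rot":[0,0,-0.4],"gripper":0}
    - {"travel":[0.016,-0.036,0],"delta_rot":[0,0,-0.4],"gripper":0}
    - {"travel":[0.016,-0.036,0],"delta_rot":[0,0,-0.4],"gripper":0}
    - {"travel":[0.014,-0.03,0],"delta_rot":[0,0,-0.4],"gripper":0}
    - {"travel":[0,0,0],"delta_rot":[0,0,0],"gripper":0}

```text
time_s: 6.2
ee_pos: [663.3, 142.5, 275.5]
orientation: [-0.001, 0.038, 0.999, 0.001]
ft_force: [0.4, 1.1, -0.9]
gripper_width: 0.637
```

```bash
python3 - <<'E'
from fit import *
st()
f=robot.grab_frame("wrist"); save(f,"w3.png")
fitall(f,dict(tray_mouse=(682,95,-3)))
f=robot.grab_frame("scene"); save(f,"s3.png")
fitall(f,dict(tray_mouse=(682,95,-3)))
st()
E
```

```text
t 6.2 tcp [663.3 142.5 275.5] yaw_y 85.6 zax [-0.001  0.001 -1.   ] F [ 0.4  1.1 -0.9] w 0.637 j7 1.3
level rotvec units [-0.008 -0.008 -0.   ]
tray_mouse 0.91 [656.  118.9 -84.7] xor 0.882
tray_mouse 0.7 [683.8  95.1 -11.2] xor 0.237
t 6.4 tcp [661.6 149.  275.4] yaw_y 86.1 zax [-0.003  0.005 -1.   ] F [0.7 0.9 0.1] w 0.644 j7 1.3
level rotvec units [-0.035 -0.018 -0.   ]
```

View pics/w3.png

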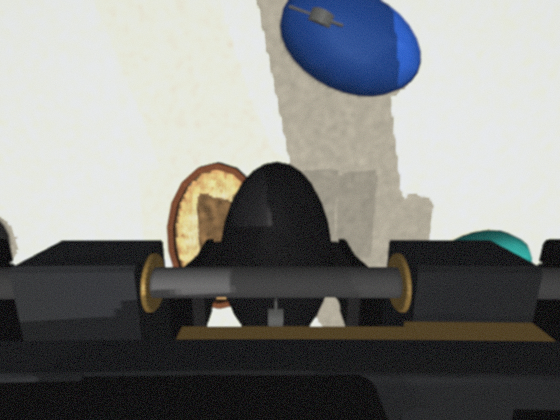

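View pics/s3.png

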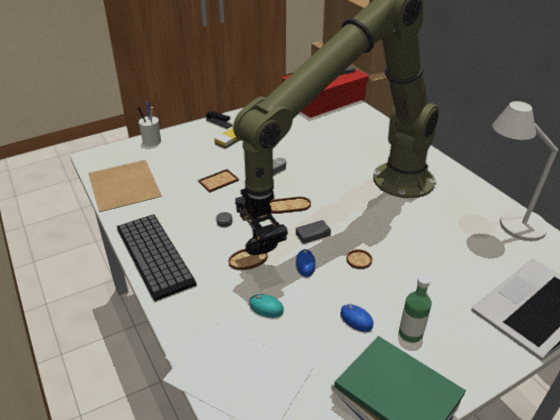

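```bash
python3 - <<'E'
from fit import *
f=robot.grab_frame("scene")
im=cv2.imread("pics/scene0.png")[:,:,::-1]
hs=cv2.cvtColor(im.copy(),cv2.COLOR_RGB2HSV)
for n,(u,v),g in (("tray_mouse",(248,258),(682,95,-3)),("tray_glasses",(289,205),(444,-74,-18)),("tray_powerbank",(218,180),(588,-325,7)),("tray_earbuds",(359,259),(397,261,0))):
    m=((hs[...,1]>70)).astype(np.uint8); z=np.zeros_like(m); z[v-22:v+22,u-30:u+30]=1; m=m*z
    m=cv2.morphologyEx(m,cv2.MORPH_CLOSE,np.ones((3,3)))
    k,l=cv2.connectedComponents(m); m=l==l[v,u]
    print(n,m.sum(),[np.round(q,3) for q in fit(f,n,m,g)])
st()
E
```

```text
tray_mouse 605 [array([680.341,  92.295,   0.786]), np.float64(0.182)]
tray_glasses 557 [array([439.358, -73.317, -18.901]), np.float64(0.138)]
tray_powerbank 466 [array([ 584.419, -327.169,    6.609]), np.float64(0.169)]
tray_earbuds 373 [array([394.259, 259.356,   4.995]), np.float64(0.177)]
t 6.45 tcp [661.5 149.1 275.4] yaw_y 86.1 zax [-0.002  0.005 -1.   ] F [-0.1  0.4 -0.8] w 0.639 j7 1.3
level rotvec units [-0.034 -0.017 -0.   ]
```

Call:
arm_command:
  increments:
    - {"travel":[0.04,-0.028,0.03],"delta_rot":[-0.03,0,0.15],"gripper":0}
    - {"travel":[0.04,-0.028,0.03],"delta_rot":[0,0,0],"gripper":0}
    - {"travel":[0.04,0,0.03],"delta_rot":[0,0,0],"gripper":0}
    - {"travel":[0,0,0],"delta_rot":[0,0,0],"gripper":0}
    - {"travel":[0,0,0],"delta_rot":[0,0,0],"gripper":0}

```text
time_s: 7.08
ee_pos: [780.3, 101.0, 364.0]
orientation: [-0.006, 0.016, 1.0, 0.002]
ft_force: [-0.1, -0.4, -0.5]
gripper_width: 0.643
```

```bash
python3 - <<'E'
from fit import *
st()
f=robot.grab_frame("wrist"); save(f,"w4.png")
fitall(f,dict(tray_mouse=(682,95,-3)))
st()
E
```

```text
t 7.08 tcp [780.3 101.  364. ] yaw_y 88.2 zax [-0.011  0.004 -1.   ] F [-0.1 -0.4 -0.5] w 0.643 j7 1.44
level rotvec units [-0.026 -0.08  -0.   ]
tray_mouse 0.96 [680.1  94.3  -6.6] xor 0.023
t 7.17 tcp [780.  101.3 364.3] yaw_y 88.2 zax [-0.011  0.004 -1.   ] F [-0.3  0.3 -1. ] w 0.64 j7 1.44
level rotvec units [-0.028 -0.078 -0.   ]
```

View pics/w4.png

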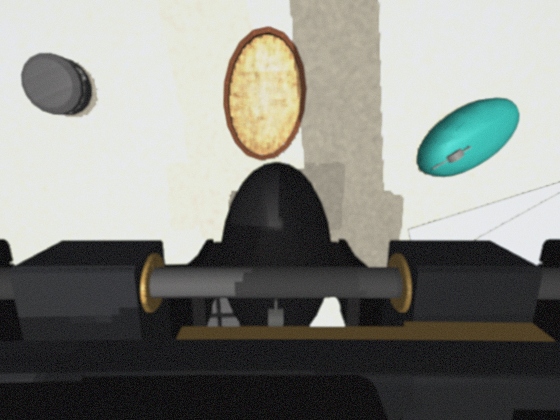

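Call:
arm_command:
  increments:
    - {"travel":[-0.04,-0.003,-0.03],"delta_rot":[-0.03,-0.08,-0.6],"gripper":0}
    - {"travel":[-0.04,-0.003,-0.03],"delta_rot":[0,0,0],"gripper":0}
    - {"travel":[-0.02,0,-0.03],"delta_rot":[0,0,0],"gripper":0}
    - {"travel":[0,0,-0.02],"delta_rot":[0,0,0],"gripper":0}
    - {"travel":[0,0,0],"delta_rot":[0,0,0],"gripper":0}

```text
time_s: 7.8
ee_pos: [671.9, 98.5, 249.0]
orientation: [-0.002, 0.056, 0.998, 0.001]
ft_force: [-0.5, 0.8, 0.2]
gripper_width: 0.641
```

```bash
python3 - <<'E'
from fit import *
st()
E
```

```text
t 7.8 tcp [671.9  98.5 249. ] yaw_y 83.6 zax [-0.003  0.001 -1.   ] F [-0.5  0.8  0.2] w 0.641 j7 1.34
level rotvec units [-0.01  -0.023 -0.   ]
```

Call:
arm_command:
  increments:
    - {"travel":[0.008,-0.004,-0.01],"delta_rot":[0,-0.02,0],"gripper":0}
    - {"travel":[0,0,-0.02],"delta_rot":[0,0,0],"gripper":0}
    - {"travel":[0,0,0],"delta_rot":[0,0,0],"gripper":0}

```text
time_s: 8.18
ee_pos: [682.9, 94.1, 218.7]
orientation: [0.002, 0.056, 0.998, 0.001]
ft_force: [-1.6, 1.0, -1.3]
gripper_width: 0.644
```

```bash
python3 - <<'E'
from fit import *
st()
E
```

```text
t 8.18 tcp [682.9  94.1 218.7] yaw_y 83.6 zax [ 0.004  0.002 -1.   ] F [-1.6  1.  -1.3] w 0.644 j7 1.36
level rotvec units [-0.012  0.029  0.   ]
```

Call:
arm_command:
  increments:
    - {"travel":[-0.002,0,-0.01],"delta_rot":[-0.01,0.03,0],"gripper":0}
    - {"travel":[0,0,-0.006],"delta_rot":[0,0,0],"gripper":0}
    - {"travel":[0,0,0],"delta_rot":[0,0,0],"gripper":0}

```text
time_s: 8.55
ee_pos: [681.3, 94.0, 201.9]
orientation: [0.0, 0.056, 0.998, 0.0]
ft_force: [-0.5, -0.2, 0.7]
gripper_width: 0.644
```

```bash
python3 - <<'E'
from fit import *
st()
E
```

```text
t 8.55 tcp [681.3  94.  201.9] yaw_y 83.6 zax [ 0.  0. -1.] F [-0.5 -0.2  0.7] w 0.644 j7 1.36
level rotvec units [-0.001  0.003  0.   ]
```

Call:
arm_command:
  increments:
    - {"travel":[-0.001,0,-0.004],"delta_rot":[0,0,0],"gripper":0}
    - {"travel":[0,0,0],"delta_rot":[0,0,0],"gripper":0}
    - {"travel":[0,0,0],"delta_rot":[0,0,0],"gripper":0.75}
    - {"travel":[0,0,0],"delta_rot":[0,0,0],"gripper":1}
    - {"travel":[0,0,0],"delta_rot":[0,0,0],"gripper":1}
    - {"travel":[0,0,0.02],"delta_rot":[0,0,0],"gripper":1}
    - {"travel":[0,0,0.04],"delta_rot":[0,0,0],"gripper":1}
    - {"travel":[0,0,0.04],"delta_rot":[0,0,0],"gripper":1}
    - {"travel":[0,0,0.04],"delta_rot":[0,0,0],"gripper":1}
    - {"travel":[0,0,0],"delta_rot":[0,0,0],"gripper":1}

```text
time_s: 9.8
ee_pos: [680.6, 93.8, 350.6]
orientation: [0.004, 0.056, 0.998, 0.001]
ft_force: [1.4, -1.3, 0.3]
gripper_width: 0.999
```

```bash
python3 - <<'E'
from fit import *
st()
f=robot.grab_frame("wrist"); save(f,"w5.png")
fitall(f,dict(mouse=(680,94,-6),earbuds_case=(669,-102,0)),dict(mouse=3))
E
```

```text
t 9.8 tcp [680.6  93.8 350.6] yaw_y 83.5 zax [ 0.009  0.002 -1.   ] F [ 1.4 -1.3  0.3] w 0.999 j7 1.34
level rotvec units [-0.012  0.062  0.   ]
mouse 0.58 [679.4  94.6  -6.5] xor 0.076
earbuds_case 0.91 [ 665.  -100.9    3.4] xor 0.027
```

View pics/w5.png

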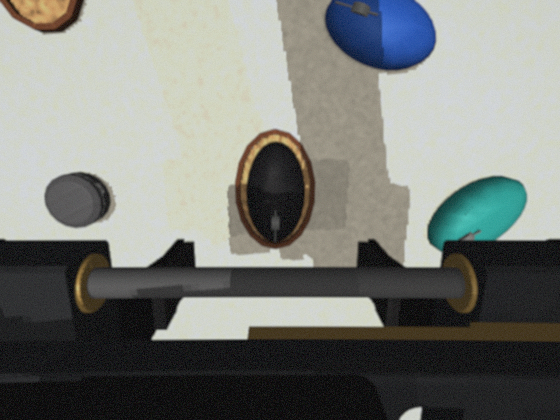

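The mouse sits centred in the oval tray at (275,188). Next is the earbuds case at (78,200).

Call:
arm_command:
  increments:
    - {"travel":[-0.003,-0.049,0],"delta_rot":[-0.01,0.06,0],"gripper":1}
    - {"travel":[-0.003,-0.049,0],"delta_rot":[0,0,0],"gripper":1}
    - {"travel":[-0.003,-0.049,0],"delta_rot":[0,0,0],"gripper":1}
    - {"travel":[-0.003,-0.04,-0.02],"delta_rot":[0,0,0],"gripper":1}
    - {"travel":[0,0,-0.02],"delta_rot":[0,0,0],"gripper":1}
    - {"travel":[0,0,0],"delta_rot":[0,0,0],"gripper":1}

```text
time_s: 10.7
ee_pos: [662.7, -95.6, 293.4]
orientation: [-0.013, 0.054, 0.998, -0.001]
ft_force: [0.4, 1.6, 0.4]
gripper_width: 1.001
```

```bash
python3 - <<'E'
from fit import *
st()
f=robot.grab_frame("wrist"); save(f,"w6.png")
fitall(f,dict(earbuds_case=(667,-101,0)))
st()
E
```

```text
t 10.7 tcp [662.7 -95.6 293.4] yaw_y 83.8 zax [-0.026 -0.    -1.   ] F [0.4 1.6 0.4] w 1.001 j7 1.65
level rotvec units [ 0.001 -0.188  0.   ]
earbuds_case 0.9 [ 664.3 -101.3    5.1] xor 0.038
t 10.8 tcp [663.5 -95.7 295.8] yaw_y 83.8 zax [-0.022 -0.001 -1.   ] F [0.2 0.4 0.2] w 1.001 j7 1.65
level rotvec units [ 0.01 -0.16  0.  ]
```

Call:
arm_command:
  increments:
    - {"travel":[0.001,-0.0055,-0.02],"delta_rot":[0.01,-0.16,0],"gripper":1}
    - {"travel":[0,0,-0.03],"delta_rot":[0,0,0],"gripper":1}
    - {"travel":[0,0,-0.02],"delta_rot":[0,0,0],"gripper":1}
    - {"travel":[0,0,0],"delta_rot":[0,0,0],"gripper":1}

```text
time_s: 11.3
ee_pos: [667.2, -95.1, 227.9]
orientation: [0.004, 0.05, 0.999, 0.001]
ft_force: [-0.0, -0.7, 0.1]
gripper_width: 1.003
```

```bash
python3 - <<'E'
from fit import *
st()
E
```

```text
t 11.3 tcp [667.2 -95.1 227.9] yaw_y 84.3 zax [ 0.007  0.002 -1.   ] F [-0.  -0.7  0.1] w 1.003 j7 1.67
level rotvec units [-0.015  0.053  0.   ]
```

Call:
arm_command:
  increments:
    - {"travel":[-0.002,-0.006,-0.01],"delta_rot":[-0.01,0.05,0],"gripper":1}
    - {"travel":[0,0,-0.015],"delta_rot":[0,0,0],"gripper":1}
    - {"travel":[0,0,0],"delta_rot":[0,0,0],"gripper":1}

```text
time_s: 11.68
ee_pos: [666.2, -101.0, 203.7]
orientation: [0.002, 0.049, 0.999, 0.0]
ft_force: [-0.4, 0.6, -0.1]
gripper_width: 0.999
```

```bash
python3 - <<'E'
from fit import *
st()
E
```

```text
t 11.68 tcp [ 666.2 -101.   203.7] yaw_y 84.4 zax [ 0.004  0.    -1.   ] F [-0.4  0.6 -0.1] w 0.999 j7 1.69
level rotvec units [-0.003  0.025  0.   ]
```

Down 12 mm, then close.

Call:
arm_command:
  increments:
    - {"travel":[-0.0015,0,-0.008],"delta_rot":[0,0.02,0],"gripper":1}
    - {"travel":[0,0,-0.004],"delta_rot":[0,0,0],"gripper":1}
    - {"travel":[0,0,0],"delta_rot":[0,0,0],"gripper":1}
    - {"travel":[0,0,0],"delta_rot":[0,0,0],"gripper":0}
    - {"travel":[0,0,0],"delta_rot":[0,0,0],"gripper":0}
    - {"travel":[0,0,0],"delta_rot":[0,0,0],"gripper":0}
    - {"travel":[0,0,0],"delta_rot":[0,0,0],"gripper":0}
    - {"travel":[0,0,0],"delta_rot":[0,0,0],"gripper":0}
  force: 20

```text
time_s: 12.68
ee_pos: [665.2, -101.3, 192.3]
orientation: [0.001, 0.049, 0.999, 0.0]
ft_force: [-0.3, -0.2, -1.3]
gripper_width: 0.613
```

```bash
python3 - <<'E'
from fit import *
st()
E
```

```text
t 12.68 tcp [ 665.2 -101.3  192.3] yaw_y 84.3 zax [ 0.003  0.    -1.   ] F [-0.3 -0.2 -1.3] w 0.613 j7 1.69
level rotvec units [-0.001  0.021  0.   ]
```

Call:
arm_command:
  increments:
    - {"travel":[0,0,0.03],"delta_rot":[0,0.02,0],"gripper":0}
    - {"travel":[0,0,0.05],"delta_rot":[0,0,0],"gripper":0}
    - {"travel":[-0.022,0.045,0.03],"delta_rot":[0,0,0],"gripper":0}
    - {"travel":[-0.022,0.045,0.02],"delta_rot":[0,0,0],"gripper":0}
    - {"travel":[-0.022,0.045,0],"delta_rot":[0,0,0],"gripper":0}
    - {"travel":[-0.022,0.045,0],"delta_rot":[0,0,0],"gripper":0}
    - {"travel":[-0.022,0.045,0],"delta_rot":[0,0,0],"gripper":0}
    - {"travel":[-0.022,0.045,0],"delta_rot":[0,0,0],"gripper":0}
    - {"travel":[-0.022,0.045,0],"delta_rot":[0,0,0],"gripper":0}
    - {"travel":[-0.02,0.045,0],"delta_rot":[0,0,0],"gripper":0}

```text
time_s: 13.92
ee_pos: [484.3, 263.1, 326.2]
orientation: [0.001, 0.055, 0.999, -0.0]
ft_force: [0.7, -0.1, -1.0]
gripper_width: 0.607
```

```bash
python3 - <<'E'
from fit import *
st()
f=robot.grab_frame("wrist"); save(f,"w7.png")
fitall(f,dict(tray_earbuds=(397,261,0),powerbank=(452,93,-4)))
st()
E
```

```text
t 13.93 tcp [484.3 263.1 326.2] yaw_y 83.7 zax [ 0.002 -0.    -1.   ] F [ 0.7 -0.1 -1. ] w 0.607 j7 0.92
level rotvec units [0.001 0.017 0.   ]
tray_earbuds 0.63 [393.4 260.8   5.5] xor 0.034
powerbank 0.79 [449.1  95.5  -4.9] xor 0.064
t 14.07 tcp [483.4 265.1 326. ] yaw_y 84.1 zax [ 0.001  0.001 -1.   ] F [-0.5 -0.5 -0.5] w 0.609 j7 0.93
level rotvec units [-0.005  0.01   0.   ]
```

View pics/w7.png

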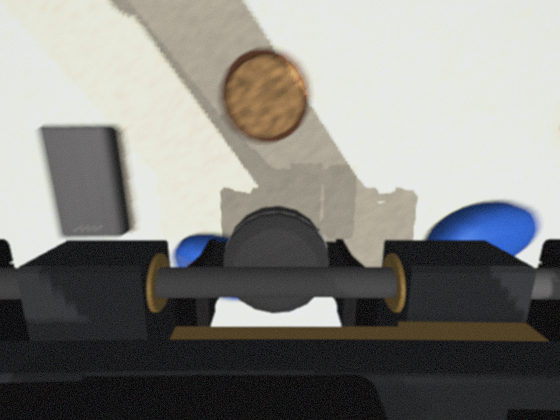

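```bash
python3 - <<'E'
from fit import *
f=robot.grab_frame("wrist"); save(f,"w8.png")
fitall(f,dict(tray_earbuds=(397,261,0),powerbank=(452,93,-4)))
st()
E
```

```text
tray_earbuds 0.55 [393.9 261.2   9.5] xor 0.039
powerbank 0.8 [449.2  95.8  -5.4] xor 0.081
t 14.22 tcp [485.9 260.6 326. ] yaw_y 83.6 zax [ 0.002 -0.001 -1.   ] F [ 0.9 -0.4 -1.5] w 0.603 j7 0.93
level rotvec units [0.008 0.016 0.   ]
```

Call:
arm_command:
  increments:
    - {"travel":[-0.03,0,-0.02],"delta_rot":[0,0.01,0],"gripper":0}
    - {"travel":[-0.03,0,-0.03],"delta_rot":[0,0,0],"gripper":0}
    - {"travel":[-0.03,0,-0.03],"delta_rot":[0,0,0],"gripper":0}
    - {"travel":[0,0,0],"delta_rot":[0,0,0],"gripper":0}
    - {"travel":[0,0,0],"delta_rot":[0,0,0],"gripper":0}

```text
time_s: 14.85
ee_pos: [398.9, 252.8, 245.1]
orientation: [0.003, 0.064, 0.998, -0.001]
ft_force: [1.5, -0.6, -0.4]
gripper_width: 0.607
```

```bash
python3 - <<'E'
from fit import *
st()
E
```

```text
t 14.85 tcp [398.9 252.8 245.1] yaw_y 82.7 zax [ 0.005 -0.002 -1.   ] F [ 1.5 -0.6 -0.4] w 0.607 j7 0.82
level rotvec units [0.011 0.036 0.   ]
```

Call:
arm_command:
  increments:
    - {"travel":[-0.004,0.008,-0.01],"delta_rot":[0.01,0.03,0],"gripper":0}
    - {"travel":[0,0,-0.02],"delta_rot":[0,0,0],"gripper":0}
    - {"travel":[0,0,0],"delta_rot":[0,0,0],"gripper":0}

```text
time_s: 15.22
ee_pos: [397.8, 261.6, 215.8]
orientation: [0.002, 0.066, 0.998, 0.002]
ft_force: [-0.4, 0.1, -0.2]
gripper_width: 0.609
```

```bash
python3 - <<'E'
from fit import *
st()
E
```

```text
t 15.22 tcp [397.8 261.6 215.8] yaw_y 82.5 zax [ 0.005  0.003 -1.   ] F [-0.4  0.1 -0.2] w 0.609 j7 0.8
level rotvec units [-0.022  0.033  0.   ]
```

Call:
arm_command:
  increments:
    - {"travel":[-0.003,-0.0005,-0.01],"delta_rot":[-0.02,0.03,0],"gripper":0}
    - {"travel":[0,0,-0.006],"delta_rot":[0,0,0],"gripper":0}
    - {"travel":[0,0,0],"delta_rot":[0,0,0],"gripper":0}

```text
time_s: 15.6
ee_pos: [395.5, 262.0, 200.0]
orientation: [0.001, 0.066, 0.998, 0.001]
ft_force: [-0.4, 0.5, -0.4]
gripper_width: 0.609
```

```bash
python3 - <<'E'
from fit import *
st()
E
```

```text
t 15.6 tcp [395.5 262.  200. ] yaw_y 82.5 zax [ 0.002  0.002 -1.   ] F [-0.4  0.5 -0.4] w 0.609 j7 0.8
level rotvec units [-0.013  0.014  0.   ]
```

Call:
arm_command:
  increments:
    - {"travel":[-0.001,0,-0.004],"delta_rot":[0,0,0],"gripper":0}
    - {"travel":[0,0,0],"delta_rot":[0,0,0],"gripper":0}
    - {"travel":[0,0,0],"delta_rot":[0,0,0],"gripper":0.72}
    - {"travel":[0,0,0],"delta_rot":[0,0,0],"gripper":1}
    - {"travel":[0,0,0],"delta_rot":[0,0,0],"gripper":1}
    - {"travel":[0,0,0.02],"delta_rot":[0,0,0],"gripper":1}
    - {"travel":[0,0,0.04],"delta_rot":[0,0,0],"gripper":1}
    - {"travel":[0,0,0.04],"delta_rot":[0,0,0],"gripper":1}
    - {"travel":[0,0,0.03],"delta_rot":[0,0,0],"gripper":1}
    - {"travel":[0,0,0],"delta_rot":[0,0,0],"gripper":1}

```text
time_s: 16.85
ee_pos: [394.4, 261.8, 330.8]
orientation: [0.002, 0.066, 0.998, 0.002]
ft_force: [-0.0, 0.1, 0.1]
gripper_width: 1.004
```

```bash
python3 - <<'E'
from fit import *
st()
robot.grab_frame("wrist")
f=robot.grab_frame("wrist"); save(f,"w9.png")
fitall(f,dict(earbuds_case=(394,261,0),tray_earbuds=(394,261,0),powerbank=(450,95,-4)),dict(earbuds_case=3))
E
```

```text
t 16.85 tcp [394.4 261.8 330.8] yaw_y 82.4 zax [ 0.004  0.003 -1.   ] F [-0.   0.1  0.1] w 1.004 j7 0.8
level rotvec units [-0.021  0.025  0.   ]
earbuds_case 0.81 [394.3 263.2   5.1] xor 0.054
tray_earbuds 0.6 [393.4 260.8   6.3] xor 1.412
powerbank none
```

View pics/w9.png

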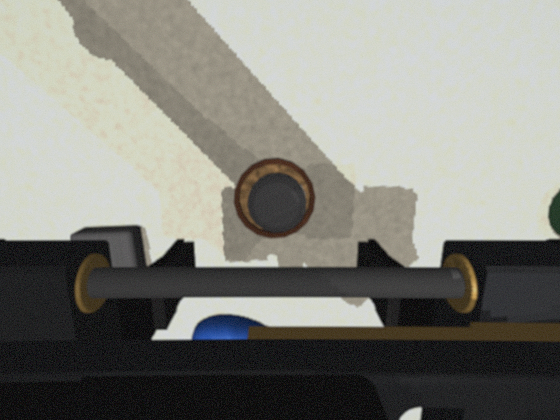

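The earbuds case lies inside the round tray at (275,200). Next is the power bank.

Call:
arm_command:
  increments:
    - {"travel":[0.014,-0.042,0],"delta_rot":[-0.02,0.02,0.1],"gripper":1}
    - {"travel":[0.014,-0.042,0],"delta_rot":[0,0,0.1],"gripper":1}
    - {"travel":[0.014,-0.042,0],"delta_rot":[0,0,0.1],"gripper":1}
    - {"travel":[0.013,-0.04,0],"delta_rot":[0,0,0],"gripper":1}
    - {"travel":[0,0,0],"delta_rot":[0,0,0],"gripper":1}
    - {"travel":[0,0,0],"delta_rot":[0,0,0],"gripper":1}

```text
time_s: 17.85
ee_pos: [447.0, 90.5, 320.1]
orientation: [-0.008, 0.043, 0.999, -0.005]
ft_force: [0.7, -0.2, -0.3]
gripper_width: 0.997
```

```bash
python3 - <<'E'
from fit import *
st()
f=robot.grab_frame("wrist"); save(f,"w10.png")
fitall(f,dict(powerbank=(450,95,-4)))
st()
E
```

```text
t 17.85 tcp [447.   90.5 320.1] yaw_y 85.1 zax [-0.016 -0.01  -1.   ] F [ 0.7 -0.2 -0.3] w 0.997 j7 1.22
level rotvec units [ 0.069 -0.115  0.   ]
powerbank 0.83 [449.3  93.3  -4.9] xor 0.06
t 17.95 tcp [447.   90.8 320.4] yaw_y 85.2 zax [-0.016 -0.01  -1.   ] F [-0.   0.7  0.3] w 0.999 j7 1.22
level rotvec units [ 0.071 -0.111  0.   ]
```

View pics/w10.png

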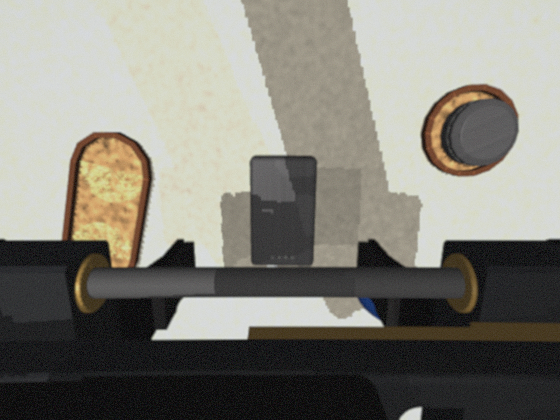

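Call:
arm_command:
  increments:
    - {"travel":[0.002,0.003,-0.03],"delta_rot":[0.07,-0.11,0],"gripper":1}
    - {"travel":[0,0,-0.04],"delta_rot":[0,0,0],"gripper":1}
    - {"travel":[0,0,-0.02],"delta_rot":[0,0,0],"gripper":1}
    - {"travel":[0,0,0],"delta_rot":[0,0,0],"gripper":1}

```text
time_s: 18.45
ee_pos: [448.0, 98.9, 228.3]
orientation: [0.001, 0.038, 0.999, 0.001]
ft_force: [-0.1, 0.3, 0.2]
gripper_width: 0.998
```

```bash
python3 - <<'E'
from fit import *
st()
E
```

```text
t 18.45 tcp [448.   98.9 228.3] yaw_y 85.7 zax [ 0.001  0.002 -1.   ] F [-0.1  0.3  0.2] w 0.998 j7 1.24
level rotvec units [-0.012  0.01   0.   ]
```

Call:
arm_command:
  increments:
    - {"travel":[0.0015,-0.005,-0.01],"delta_rot":[-0.01,0.01,-0.07],"gripper":1}
    - {"travel":[0,0,-0.018],"delta_rot":[0,0,0],"gripper":1}
    - {"travel":[0,0,0],"delta_rot":[0,0,0],"gripper":1}

```text
time_s: 18.82
ee_pos: [450.6, 94.8, 201.3]
orientation: [0.002, 0.042, 0.999, 0.001]
ft_force: [0.4, -0.2, -0.3]
gripper_width: 0.996
```

```bash
python3 - <<'E'
from fit import *
st()
E
```

```text
t 18.82 tcp [450.6  94.8 201.3] yaw_y 85.2 zax [ 0.004  0.001 -1.   ] F [ 0.4 -0.2 -0.3] w 0.996 j7 1.25
level rotvec units [-0.01   0.026  0.   ]
```

Call:
arm_command:
  increments:
    - {"travel":[-0.001,-0.001,-0.007],"delta_rot":[-0.01,0.02,0],"gripper":1}
    - {"travel":[0,0,-0.002],"delta_rot":[0,0,0],"gripper":1}
    - {"travel":[0,0,0],"delta_rot":[0,0,0],"gripper":1}
    - {"travel":[0,0,0],"delta_rot":[0,0,0],"gripper":0}
    - {"travel":[0,0,0],"delta_rot":[0,0,0],"gripper":0}
    - {"travel":[0,0,0],"delta_rot":[0,0,0],"gripper":0}
    - {"travel":[0,0,0],"delta_rot":[0,0,0],"gripper":0}
    - {"travel":[0,0,0],"delta_rot":[0,0,0],"gripper":0}
  force: 30

```text
time_s: 19.82
ee_pos: [450.9, 93.7, 194.3]
orientation: [0.002, 0.042, 0.999, 0.001]
ft_force: [-0.9, -0.4, 0.3]
gripper_width: 0.665
```

```bash
python3 - <<'E'
from fit import *
st()
E
```

```text
t 19.82 tcp [450.9  93.7 194.3] yaw_y 85.2 zax [ 0.005  0.001 -1.   ] F [-0.9 -0.4  0.3] w 0.665 j7 1.26
level rotvec units [-0.007  0.035  0.   ]
```

Call:
arm_command:
  increments:
    - {"travel":[0,0,0.03],"delta_rot":[0,0.03,0],"gripper":0}
    - {"travel":[0,0,0.05],"delta_rot":[0,0,0],"gripper":0}
    - {"travel":[0.025,-0.046,0.04],"delta_rot":[0,0,0.2],"gripper":0}
    - {"travel":[0.025,-0.046,0.02],"delta_rot":[0,0,0.2],"gripper":0}
    - {"travel":[0.025,-0.046,0],"delta_rot":[0,0,0.2],"gripper":0}
    - {"travel":[0.025,-0.046,0],"delta_rot":[0,0,0.2],"gripper":0}
    - {"travel":[0.025,-0.046,0],"delta_rot":[0,0,0.2],"gripper":0}
    - {"travel":[0.025,-0.046,0],"delta_rot":[0,0,0.2],"gripper":0}
    - {"travel":[0.025,-0.046,0],"delta_rot":[0,0,0.2],"gripper":0}
    - {"travel":[0.025,-0.046,0],"delta_rot":[0,0,0],"gripper":0}

```text
time_s: 21.08
ee_pos: [649.4, -276.7, 328.1]
orientation: [-0.007, -0.066, 0.998, 0.002]
ft_force: [0.5, -0.6, -2.8]
gripper_width: 0.662
```

Call:
arm_command:
  increments:
    - {"travel":[0.025,-0.035,0],"delta_rot":[0,0,0],"gripper":0}
    - {"travel":[0,0,0],"delta_rot":[0,0,0],"gripper":0}
    - {"travel":[0,0,0],"delta_rot":[0,0,0],"gripper":0}
    - {"travel":[0,0,0],"delta_rot":[0,0,0],"gripper":0}

```text
time_s: 21.58
ee_pos: [673.8, -315.7, 320.5]
orientation: [-0.012, -0.064, 0.998, 0.003]
ft_force: [0.1, -0.8, -3.1]
gripper_width: 0.66
```

```bash
python3 - <<'E'
from fit import *
st()
f=robot.grab_frame("wrist"); save(f,"w11.png")
fitall(f,dict(tray_powerbank=(588,-325,6)))
st()
E
```

```text
t 21.57 tcp [ 673.8 -315.7  320.5] yaw_y 97.3 zax [-0.025  0.004 -1.   ] F [ 0.1 -0.8 -3.1] w 0.66 j7 2.26
level rotvec units [-0.031 -0.179 -0.   ]
tray_powerbank 0.71 [ 584.3 -324.7    6.3] xor 0.135
t 21.68 tcp [ 674.1 -315.2  321.1] yaw_y 97.4 zax [-0.024  0.004 -1.   ] F [-0.2  0.3 -3.6] w 0.662 j7 2.26
level rotvec units [-0.032 -0.173 -0.   ]
```

View pics/w11.png

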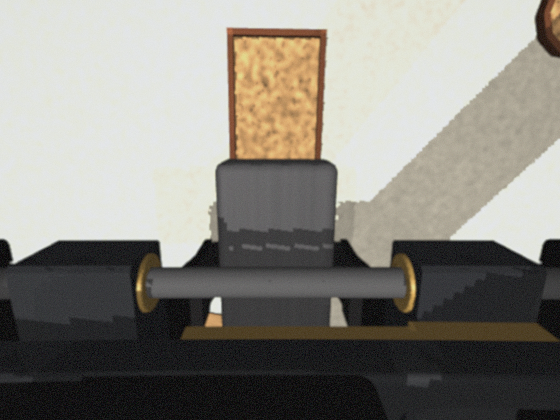

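```bash
python3 - <<'E'
from fit import *
f=robot.grab_frame("wrist")
cv2.imwrite("pics/w11c.png",cv2.resize(cv2.cvtColor(f["frame"][10:180,200:350],cv2.COLOR_RGB2BGR),(525,595),interpolation=cv2.INTER_CUBIC))
P=pts(f,[[228,29],[327,30],[230.5,155],[321.5,155]],10);print(np.round(P,1))
d=P[1]-P[0];print(np.linalg.norm(d)); w=P[2:]-P[:2];print(np.degrees(np.arctan2(w[:,1],w[:,0])),np.degrees(np.arctan2(d[1],d[0]))-90)
a=np.radians(6.5);print((P[0]+P[1])/2+62*np.array([np.cos(a),np.sin(a),0]))
ys,xs=np.nonzero(robot.trace(f,"tray_powerbank")[0]["pixels"]);print(xs.min(),xs.max(),ys.min(),ys.max())
E
```

```text
[[ 528.7 -370.3   10. ]
 [ 518.9 -290.4   10. ]
 [ 628.8 -358.9   10. ]
 [ 618.5 -278.4   10. ]]
80.52451487321619
[6.51576858 6.82571489] 6.9575117035695655
[ 585.41602667 -323.30829369   10.        ]
226 326 26 159
```

View pics/w11c.png

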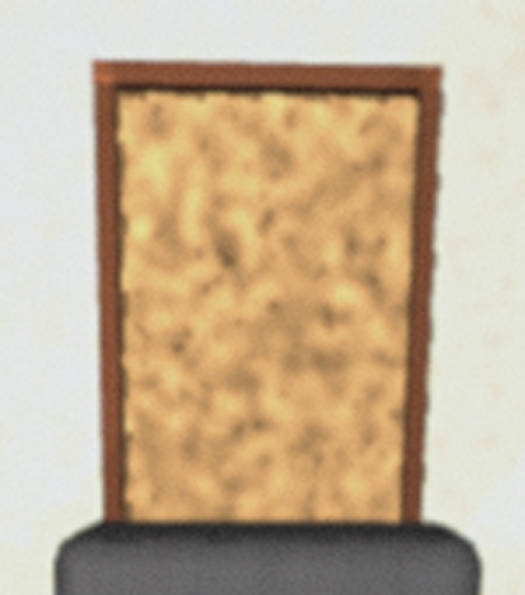

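Call:
arm_command:
  increments:
    - {"travel":[-0.03,-0.003,-0.02],"delta_rot":[-0.03,-0.17,-0.08],"gripper":0}
    - {"travel":[-0.03,-0.003,-0.03],"delta_rot":[0,0,0],"gripper":0}
    - {"travel":[-0.025,-0.003,-0.03],"delta_rot":[0,0,0],"gripper":0}
    - {"travel":[0,0,0],"delta_rot":[0,0,0],"gripper":0}
    - {"travel":[0,0,0],"delta_rot":[0,0,0],"gripper":0}

```text
time_s: 22.4
ee_pos: [588.3, -322.0, 244.3]
orientation: [0.005, -0.061, 0.998, -0.001]
ft_force: [0.3, 0.4, -3.5]
gripper_width: 0.664
```

```bash
python3 - <<'E'
from fit import *
st()
E
```

```text
t 22.4 tcp [ 588.3 -322.   244.3] yaw_y 97.0 zax [ 0.01  -0.002 -1.   ] F [ 0.3  0.4 -3.5] w 0.664 j7 2.33
level rotvec units [0.013 0.07  0.   ]
```

Call:
arm_command:
  increments:
    - {"travel":[-0.001,-0.0015,-0.01],"delta_rot":[0.01,0.07,0],"gripper":0}
    - {"travel":[0,0,-0.02],"delta_rot":[0,0,0],"gripper":0}
    - {"travel":[0,0,0],"delta_rot":[0,0,0],"gripper":0}

```text
time_s: 22.78
ee_pos: [589.7, -322.7, 214.0]
orientation: [0.001, -0.062, 0.998, -0.001]
ft_force: [0.4, 0.2, -4.2]
gripper_width: 0.662
```

```bash
python3 - <<'E'
from fit import *
st()
E
```

```text
t 22.77 tcp [ 589.7 -322.7  214. ] yaw_y 97.1 zax [ 0.003 -0.001 -1.   ] F [ 0.4  0.2 -4.2] w 0.662 j7 2.34
level rotvec units [0.011 0.021 0.   ]
```

Target z is 197.3 for the TCP.

Call:
arm_command:
  increments:
    - {"travel":[-0.0025,-0.001,-0.008],"delta_rot":[0.01,0.02,0],"gripper":0}
    - {"travel":[0,0,-0.005],"delta_rot":[0,0,0],"gripper":0}
    - {"travel":[0,0,0],"delta_rot":[0,0,0],"gripper":0}

```text
time_s: 23.15
ee_pos: [587.4, -323.9, 199.9]
orientation: [-0.0, -0.062, 0.998, -0.0]
ft_force: [-0.9, 0.3, -3.7]
gripper_width: 0.663
```

```bash
python3 - <<'E'
from fit import *
st()
E
```

```text
t 23.15 tcp [ 587.4 -323.9  199.9] yaw_y 97.1 zax [-0. -0. -1.] F [-0.9  0.3 -3.7] w 0.663 j7 2.35
level rotvec units [ 0.002 -0.001  0.   ]
```

Call:
arm_command:
  increments:
    - {"travel":[0,0,-0.003],"delta_rot":[0,0,0],"gripper":0}
    - {"travel":[0,0,0],"delta_rot":[0,0,0],"gripper":0}
    - {"travel":[0,0,0],"delta_rot":[0,0,0],"gripper":0.77}
    - {"travel":[0,0,0],"delta_rot":[0,0,0],"gripper":1}
    - {"travel":[0,0,0],"delta_rot":[0,0,0],"gripper":1}
    - {"travel":[0,0,0.02],"delta_rot":[0,0,0],"gripper":1}
    - {"travel":[0,0,0.04],"delta_rot":[0,0,0],"gripper":1}
    - {"travel":[0,0,0.04],"delta_rot":[0,0,0],"gripper":1}
    - {"travel":[0,0,0.04],"delta_rot":[0,0,0],"gripper":1}
    - {"travel":[0,0,0],"delta_rot":[0,0,0],"gripper":1}

```text
time_s: 24.4
ee_pos: [588.2, -325.4, 351.3]
orientation: [0.005, -0.062, 0.998, -0.003]
ft_force: [-0.3, -0.9, -0.1]
gripper_width: 0.998
```

```bash
python3 - <<'E'
from fit import *
st()
robot.grab_frame("wrist")
f=robot.grab_frame("wrist"); save(f,"w12.png")
fitall(f,dict(powerbank=(585,-324,6),glasses_case=(392,-282,14)),dict(powerbank=3))
E
```

```text
t 24.4 tcp [ 588.2 -325.4  351.3] yaw_y 97.1 zax [ 0.011 -0.006 -1.   ] F [-0.3 -0.9 -0.1] w 0.998 j7 2.3
level rotvec units [0.04  0.077 0.   ]
powerbank 0.82 [ 584.  -324.4    7.1] xor 0.049
glasses_case none
```

View pics/w12.png

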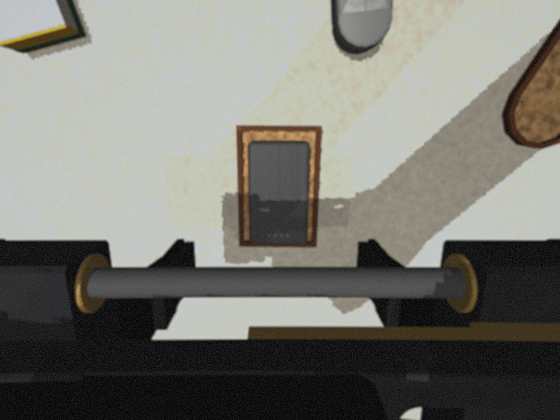

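The power bank lies squarely in the rectangular tray at (280,190). For the spectacles case I'll take the half-turned grasp to keep joint 7 away from its range limit.

Call:
arm_command:
  increments:
    - {"travel":[-0.01,0.002,0],"delta_rot":[0.04,0.07,-1],"gripper":1}
    - {"travel":[-0.01,0.002,0],"delta_rot":[0,0,-1],"gripper":1}
    - {"travel":[-0.01,0.002,0],"delta_rot":[0,0,-1],"gripper":1}
    - {"travel":[-0.01,0.002,0],"delta_rot":[0,0,-1],"gripper":1}
    - {"travel":[-0.01,0.002,0],"delta_rot":[0,0,-1],"gripper":1}
    - {"travel":[-0.01,0.002,0],"delta_rot":[0,0,-1],"gripper":1}
    - {"travel":[-0.01,0.002,0],"delta_rot":[0,0,-1],"gripper":1}
    - {"travel":[-0.01,0.002,0],"delta_rot":[0,0,-1],"gripper":1}
    - {"travel":[-0.01,0.002,0],"delta_rot":[0,0,-1],"gripper":1}
    - {"travel":[-0.01,0.002,0],"delta_rot":[0,0,-1],"gripper":1}

```text
time_s: 25.85
ee_pos: [481.0, -299.6, 328.3]
orientation: [-0.015, 0.612, 0.79, 0.009]
ft_force: [-0.5, -1.2, 1.5]
gripper_width: 1.001
```

Call:
arm_command:
  increments:
    - {"travel":[-0.01,0.002,0],"delta_rot":[0,0,-1],"gripper":1}
    - {"travel":[-0.01,0.002,0],"delta_rot":[0,0,-1],"gripper":1}
    - {"travel":[-0.01,0.002,0],"delta_rot":[0,0,-1],"gripper":1}
    - {"travel":[-0.01,0.002,0],"delta_rot":[0,0,-1],"gripper":1}
    - {"travel":[-0.01,0.002,0],"delta_rot":[0,0,-1],"gripper":1}
    - {"travel":[-0.01,0.002,0],"delta_rot":[0,0,-1],"gripper":1}
    - {"travel":[-0.01,0.002,0],"delta_rot":[0,0,-1],"gripper":1}
    - {"travel":[-0.01,0.002,0],"delta_rot":[0,0,-1],"gripper":1}
    - {"travel":[-0.01,0.002,0],"delta_rot":[0,0,-1],"gripper":1}
    - {"travel":[0,0,0],"delta_rot":[0,0,0],"gripper":1}

```text
time_s: 27.1
ee_pos: [383.2, -276.6, 316.0]
orientation: [-0.017, 0.966, 0.259, 0.011]
ft_force: [0.6, -0.0, -0.3]
gripper_width: 1.001
```

```bash
python3 - <<'E'
from fit import *
st()
E
```

```text
t 27.1 tcp [ 383.2 -276.6  316. ] yaw_y -59.9 zax [ 0.012  0.039 -0.999] F [ 0.6 -0.  -0.3] w 1.001 j7 -0.44
level rotvec units [-0.276  0.084  0.   ]
```

Call:
arm_command:
  increments:
    - {"travel":[0.008,-0.006,0.01],"delta_rot":[-0.27,0.08,-0.9],"gripper":1}
    - {"travel":[0,0,0],"delta_rot":[0,0,-0.9],"gripper":1}
    - {"travel":[0,0,0],"delta_rot":[0,0,0],"gripper":1}
    - {"travel":[0,0,0],"delta_rot":[0,0,0],"gripper":1}

```text
time_s: 27.6
ee_pos: [392.0, -281.9, 324.3]
orientation: [0.0, 0.99, 0.14, -0.001]
ft_force: [-0.2, -1.0, 0.8]
gripper_width: 1.003
```

```bash
python3 - <<'E'
from fit import *
st()
f=robot.grab_frame("wrist"); save(f,"w13.png")
fitall(f,dict(glasses_case=(392,-282,14)))
st()
E
```

```text
t 27.6 tcp [ 392.  -281.9  324.3] yaw_y -73.9 zax [-0.001 -0.001 -1.   ] F [-0.2 -1.   0.8] w 1.003 j7 -0.71
level rotvec units [ 0.007 -0.01   0.   ]
glasses_case none
t 27.7 tcp [ 391.9 -281.9  324.4] yaw_y -74.0 zax [-0.001 -0.001 -1.   ] F [-1.4  0.  -0.1] w 1.0 j7 -0.71
level rotvec units [ 0.005 -0.01   0.   ]
```

View pics/w13.png

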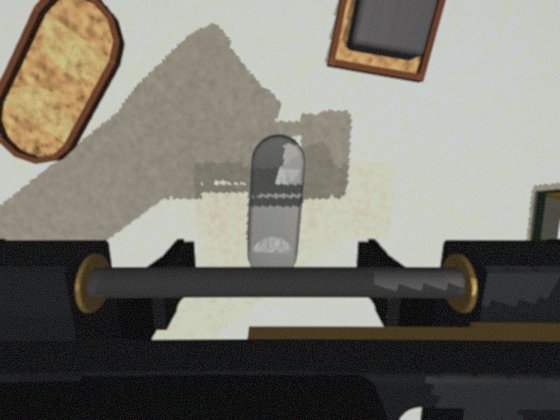

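```bash
python3 - <<'E'
from fit import *
f=robot.grab_frame("wrist")
P=pts(f,[[276.5,170],[273.5,240]],28)
d=P[0]-P[1]; a=np.arctan2(d[1],d[0]); print(P,np.degrees(a))
t=pts(f,[[277.5,134]],20)[0]; print(t, t-65*np.array([np.cos(a),np.sin(a),0]))
for r in robot.trace(f,"glasses_case"): print(r["score"],r["bbox"])
for r in robot.trace(f,"tray_glasses"): print(r["score"],r["bbox"], fit(f,"tray_glasses",r["pixels"],(441,-73.5,-18.6)))
E
```

```text
[[ 422.6223028  -273.5860258    28.        ]
 [ 360.95555266 -288.4624372    28.        ]] 13.562825500730488
[ 451.32494175 -266.2548288    20.        ] [ 388.13757333 -281.49807229   20.        ]
0.9 [247.4, 133.8, 303.2, 267.1]
0.92 [0.0, 0.4, 125.4, 162.1] (array([439.14403032, -73.1010098 , -19.23615612]), np.float64(0.08872275796986051))
```

Call:
arm_command:
  increments:
    - {"travel":[-0.004,0,-0.03],"delta_rot":[0,0,-0.24],"gripper":1}
    - {"travel":[0,0,-0.04],"delta_rot":[0,0,0],"gripper":1}
    - {"travel":[0,0,-0.02],"delta_rot":[0,0,0],"gripper":1}
    - {"travel":[0,0,0],"delta_rot":[0,0,0],"gripper":1}

```text
time_s: 28.35
ee_pos: [388.2, -282.0, 233.2]
orientation: [0.001, 0.992, 0.123, 0.001]
ft_force: [0.5, 0.0, -0.2]
gripper_width: 0.998
```

```bash
python3 - <<'E'
from fit import *
st()
E
```

```text
t 28.35 tcp [ 388.2 -282.   233.2] yaw_y -75.9 zax [ 0.002 -0.001 -1.   ] F [ 0.5  0.  -0.2] w 0.998 j7 -0.61
level rotvec units [0.008 0.017 0.   ]
```

Call:
arm_command:
  increments:
    - {"travel":[0,0.0005,-0.015],"delta_rot":[0,0.01,0],"gripper":1}
    - {"travel":[0,0,-0.018],"delta_rot":[0,0,0],"gripper":1}
    - {"travel":[0,0,0],"delta_rot":[0,0,0],"gripper":1}

```text
time_s: 28.72
ee_pos: [389.4, -281.7, 200.5]
orientation: [0.001, 0.992, 0.124, 0.002]
ft_force: [-0.0, 0.1, -0.2]
gripper_width: 1.0
```

```bash
python3 - <<'E'
from fit import *
st()
E
```

```text
t 28.73 tcp [ 389.4 -281.7  200.5] yaw_y -75.8 zax [ 0.005 -0.002 -1.   ] F [-0.   0.1 -0.2] w 1.0 j7 -0.54
level rotvec units [0.012 0.034 0.   ]
```

Call:
arm_command:
  increments:
    - {"travel":[-0.001,0,-0.006],"delta_rot":[0.01,0.03,0],"gripper":1}
    - {"travel":[0,0,0],"delta_rot":[0,0,0],"gripper":1}
    - {"travel":[0,0,0],"delta_rot":[0,0,0],"gripper":0}
    - {"travel":[0,0,0],"delta_rot":[0,0,0],"gripper":0}
    - {"travel":[0,0,0],"delta_rot":[0,0,0],"gripper":0}
    - {"travel":[0,0,0],"delta_rot":[0,0,0],"gripper":0}
    - {"travel":[0,0,0],"delta_rot":[0,0,0],"gripper":0}
    - {"travel":[0,0,0],"delta_rot":[0,0,0],"gripper":0}
  force: 20

```text
time_s: 29.72
ee_pos: [389.4, -282.3, 196.3]
orientation: [0.001, 0.992, 0.124, 0.002]
ft_force: [0.1, -0.2, -0.2]
gripper_width: 0.528
```

```bash
python3 - <<'E'
from fit import *
st()
E
```

```text
t 29.73 tcp [ 389.4 -282.3  196.3] yaw_y -75.8 zax [ 0.004 -0.001 -1.   ] F [ 0.1 -0.2 -0.2] w 0.528 j7 -0.53
level rotvec units [0.007 0.032 0.   ]
```

Call:
arm_command:
  increments:
    - {"travel":[0,0,0.03],"delta_rot":[0,0.03,0],"gripper":0}
    - {"travel":[0,0,0.05],"delta_rot":[0,0,0],"gripper":0}
    - {"travel":[0.014,0.018,0.04],"delta_rot":[0,0,-0.8],"gripper":0}
    - {"travel":[0.014,0.018,0.04],"delta_rot":[0,0,-0.8],"gripper":0}
    - {"travel":[0.014,0.018,0],"delta_rot":[0,0,-0.8],"gripper":0}
    - {"travel":[0.014,0.018,0],"delta_rot":[0,0,-0.8],"gripper":0}
    - {"travel":[0.01,0.01,0],"delta_rot":[0,0,-0.8],"gripper":0}
    - {"travel":[0,0,0],"delta_rot":[0,0,0],"gripper":0}
    - {"travel":[0,0,0],"delta_rot":[0,0,0],"gripper":0}

```text
time_s: 30.85
ee_pos: [454.2, -197.9, 359.9]
orientation: [-0.002, 0.987, -0.164, -0.001]
ft_force: [0.2, -0.4, -0.8]
gripper_width: 0.531
```

```bash
python3 - <<'E'
from fit import *
st()
f=robot.grab_frame("wrist"); save(f,"w14.png")
fitall(f,dict(tray_glasses=(441,-73.5,-19)))
st()
E
```

```text
t 30.85 tcp [ 454.2 -197.9  359.9] yaw_y -108.8 zax [-0.001  0.005 -1.   ] F [ 0.2 -0.4 -0.8] w 0.531 j7 -1.53
level rotvec units [-0.035 -0.01  -0.   ]
tray_glasses 0.71 [ 446.6 -112.3   40.4] xor 0.39
t 30.95 tcp [ 454.2 -198.   360. ] yaw_y -108.9 zax [-0.001  0.005 -1.   ] F [-0.9 -0.6 -1.2] w 0.528 j7 -1.53
level rotvec units [-0.037 -0.007 -0.   ]
```

View pics/w14.png

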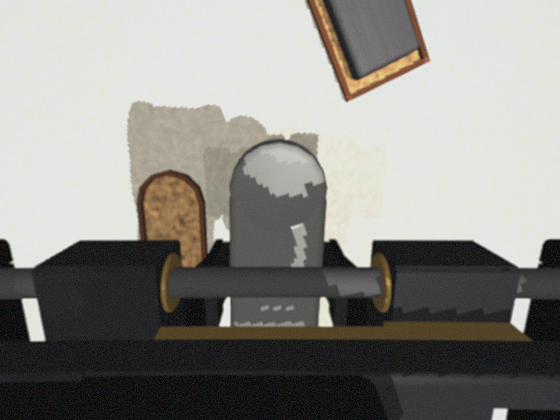

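```bash
python3 - <<'E'
from fit import *
f=robot.grab_frame("wrist")
m=robot.trace(f,"tray_glasses")[0]["pixels"]; ys,xs=np.nonzero(m)
for r in (190,200,215,230): print(r,xs[ys==r].min(),xs[ys==r].max())
print(ys.min(),xs[ys==ys.min()].mean(), ys.max())
# partial fit: only compare rows<238
import scipy.optimize as so
def cost(x):
    a=np.radians(x[2]);R=np.array([[np.cos(a),-np.sin(a)],[np.sin(a),np.cos(a)]])
    P=M["tray_glasses"].copy();P[:,:2]=P[:,:2]@R.T+x[:2]
    q=proj(f,P);S=6
    h=cv2.convexHull(((q+.5)*S-.5).astype(np.float32)).reshape(-1,2)
    im=np.zeros((420*S,560*S),np.uint8);cv2.fillConvexPoly(im,np.round(h*16).astype(np.int32),1,shift=4)
    b=cv2.resize(m.astype(np.float32),None,fx=S,fy=S)>.5
    return (im[:238*S].astype(bool)^b[:238*S]).sum()/b[:238*S].sum()
for s in ([440,-73,-19],[438,-76,-15]):
    s=np.array(s,float);r=so.minimize(cost,s,method="Nelder-Mead",options=dict(initial_simplex=s+np.array([[0,0,0],[6,0,0],[0,6,0],[0,0,6]]),xatol=.1,fatol=1e-4,maxiter=120));print(r.x,r.fun)
E
```

```text
190 138 201
200 136 205
215 137 205
230 140 206
170 170.5 266
[438.96543708 -72.99511176 -19.2565964 ] 0.014136636335698347
[438.96757752 -72.9020104  -19.52750393] 0.014190082975908926
```

Call:
arm_command:
  increments:
    - {"travel":[-0.003,0.042,-0.02],"delta_rot":[-0.03,0,-0.05],"gripper":0}
    - {"travel":[-0.004,0.042,-0.03],"delta_rot":[0,0,0],"gripper":0}
    - {"travel":[-0.004,0.04,-0.03],"delta_rot":[0,0,0],"gripper":0}
    - {"travel":[-0.002,0,-0.02],"delta_rot":[0,0,0],"gripper":0}
    - {"travel":[0,0,0],"delta_rot":[0,0,0],"gripper":0}

```text
time_s: 31.68
ee_pos: [439.7, -73.1, 258.7]
orientation: [-0.001, 0.986, -0.169, 0.002]
ft_force: [-0.9, -0.0, -1.1]
gripper_width: 0.528
```

```bash
python3 - <<'E'
from fit import *
st()
E
```

```text
t 31.68 tcp [439.7 -73.1 258.7] yaw_y -109.5 zax [ 0.003  0.001 -1.   ] F [-0.9 -0.  -1.1] w 0.528 j7 -1.8
level rotvec units [-0.004  0.023  0.   ]
```

Call:
arm_command:
  increments:
    - {"travel":[0.001,0,-0.02],"delta_rot":[0,0.02,0],"gripper":0}
    - {"travel":[0,0,-0.02],"delta_rot":[0,0,0],"gripper":0}
    - {"travel":[0,0,0],"delta_rot":[0,0,0],"gripper":0}

```text
time_s: 32.05
ee_pos: [442.6, -75.0, 221.0]
orientation: [-0.001, 0.985, -0.17, 0.003]
ft_force: [0.6, 0.1, -1.3]
gripper_width: 0.529
```

```bash
python3 - <<'E'
from fit import *
st()
E
```

```text
t 32.05 tcp [442.6 -75.  221. ] yaw_y -109.6 zax [ 0.006  0.001 -1.   ] F [ 0.6  0.1 -1.3] w 0.529 j7 -1.74
level rotvec units [-0.007  0.041  0.   ]
```

Call:
arm_command:
  increments:
    - {"travel":[-0.002,0.0015,-0.01],"delta_rot":[-0.01,0.04,0],"gripper":0}
    - {"travel":[0,0,-0.008],"delta_rot":[0,0,0],"gripper":0}
    - {"travel":[0,0,0],"delta_rot":[0,0,0],"gripper":0}

```text
time_s: 32.42
ee_pos: [441.8, -74.1, 204.4]
orientation: [-0.0, 0.985, -0.171, 0.002]
ft_force: [0.3, -0.8, -0.4]
gripper_width: 0.531
```

```bash
python3 - <<'E'
from fit import *
st()
E
```

```text
t 32.42 tcp [441.8 -74.1 204.4] yaw_y -109.7 zax [ 0.004  0.    -1.   ] F [ 0.3 -0.8 -0.4] w 0.531 j7 -1.72
level rotvec units [-0.001  0.027  0.   ]
```

Call:
arm_command:
  increments:
    - {"travel":[-0.0015,0.0005,-0.005],"delta_rot":[0,0.03,0],"gripper":0}
    - {"travel":[0,0,0],"delta_rot":[0,0,0],"gripper":0}
    - {"travel":[0,0,0],"delta_rot":[0,0,0],"gripper":0.64}
    - {"travel":[0,0,0],"delta_rot":[0,0,0],"gripper":1}
    - {"travel":[0,0,0],"delta_rot":[0,0,0],"gripper":1}
    - {"travel":[0,0,0.02],"delta_rot":[0,0,0],"gripper":1}
    - {"travel":[0,0,0.04],"delta_rot":[0,0,0],"gripper":1}
    - {"travel":[0,0,0.05],"delta_rot":[0,0,0],"gripper":1}
    - {"travel":[0,0,0.05],"delta_rot":[0,0,0],"gripper":1}
    - {"travel":[0,0,0],"delta_rot":[0,0,0],"gripper":1}

```text
time_s: 33.67
ee_pos: [439.6, -73.8, 364.6]
orientation: [-0.0, 0.985, -0.171, 0.0]
ft_force: [0.4, -0.6, -0.5]
gripper_width: 0.996
```

```bash
python3 - <<'E'
from fit import *
st()
robot.grab_frame("wrist")
f=robot.grab_frame("wrist"); save(f,"w15.png")
fitall(f,dict(glasses_case=(439,-73,-19)),dict(glasses_case=3))
E
```

```text
t 33.67 tcp [439.6 -73.8 364.6] yaw_y -109.7 zax [ 0.  0. -1.] F [ 0.4 -0.6 -0.5] w 0.996 j7 -1.89
level rotvec units [-0.     0.001  0.   ]
glasses_case 0.7 [439.5 -72.3 -21. ] xor 0.027
```

View pics/w15.png

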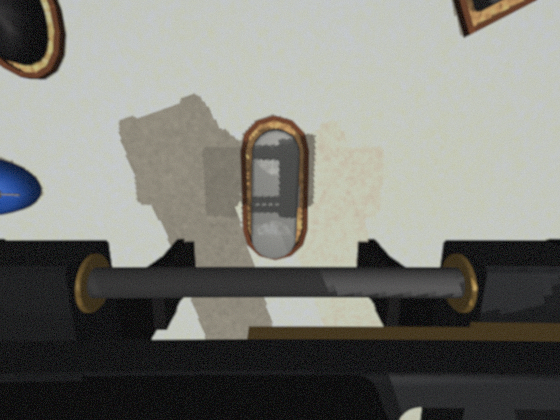

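The spectacles case is in the slim tray at (275,190). I'll do a final check with the scene camera and depth.

```bash
python3 - <<'E'
from fit import *
f=robot.grab_frame("scene"); save(f,"s9.png")
cv2.imwrite("pics/crop9.png",cv2.resize(cv2.cvtColor(f["frame"][120:340,180:400],cv2.COLOR_RGB2BGR),(600,600),interpolation=cv2.INTER_CUBIC))
T=dict(glasses_case=(439,-73,-19),mouse=(680,94,-6.6),powerbank=(585,-324,6.7),earbuds_case=(394,261,0),)
fitall(f,dict(T,carton=(421,-566,20)),{k:3 for k in T})
for n,g in T.items():
    m=[]
    for dx in (-20,0,20):
        p=[g[0]+dx*np.cos(np.radians(g[2]))*(1 if n!="earbuds_case" else .6),g[1]+dx*np.sin(np.radians(g[2])),H[n]+3]
        q=np.round(proj(f,[p])[0]).astype(int); m.append(np.median([pts(f,[[q[0]+i,q[1]+j]])[0,2] for i in(-1,0,1) for j in (-1,0,1)]))
    print(n,"top z",np.round(m,1),"expected",H[n]+3)
meas(f,["tea_bottle"])
st()
E
```

```text
glasses_case 0.55 [443.  -71.8 -19.1] xor 0.081
mouse 0.89 [680.9  92.1   2.3] xor 0.174
powerbank 0.62 [ 588.3 -323.     4.6] xor 0.074
earbuds_case 0.52 [397.4 262.8  13.7] xor 0.052
carton 0.79 [ 420.  -565.7   21.7] xor 0.055
glasses_case top z [33.5 32.9 33.5] expected 35
mouse top z [36.5 37.  39.8] expected 39
powerbank top z [28.7 28.7 28.3] expected 29
earbuds_case top z [28.5 28.7 26.9] expected 29
tea_bottle 0.79 [402.0, 273.0, 432.0, 343.0] c [445.6 553.2] wh [31.5 28.3] ang 18.1 zp [  8.7 105.4 198.1] col [72.  96.  72.5] 108
t 34.17 tcp [438.1 -73.4 360.1] yaw_y -109.7 zax [-0.009 -0.002 -1.   ] F [ 0.2 -0.8  0.3] w 1.004 j7 -1.89
level rotvec units [ 0.016 -0.067  0.   ]
```

View pics/s9.png

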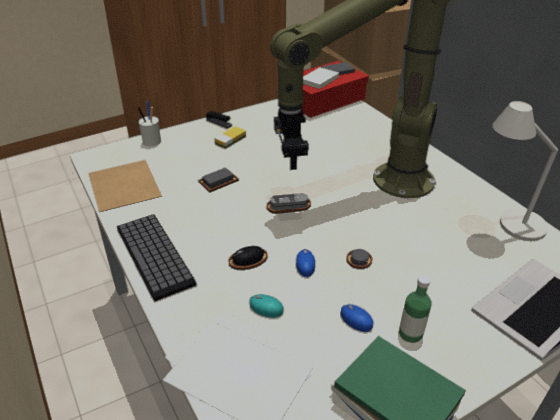

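The scene view shows all four things in their trays: mouse (248,256), power bank (218,180), spectacles case (289,203) and earbuds case (359,258). The bottle and carton have not moved, and the arm is clear. Handing in.

```bash
python3 - <<'E'
from h import *
print(robot.finish_job())
E
```

```text
the job is handed in; nothing more can be done
None
```

I put the black mouse, earbuds case, power bank and spectacles case each in its matching tray. I let go of them all and handed the job in at about 34 s of the 99 s allowed.

**Placement:** by the wrist-camera fits, each thing lies about 1–2.5 mm from its tray's centre. The three long ones are within about 2° of the tray's axis.

**Height:** by depth, the tops of the earbuds case, power bank and spectacles case read 28–33.5 mm against 29–35 mm expected for lying on the cork floor. That fits them lying flat, with no tilt showing. The mouse's domed top reads 36.5–40 mm against 39 mm.

**Bystanders:** the bottle and carton measured within about 1 mm of where they started. The blue and turquoise look-alikes of the mouse were left alone.

**What disagreed:**
- The scene camera reads about 3–4 mm further in x than the wrist camera for most things, including the trays. I used the wrist values.
- The final scene fit of the mouse was poor: 17% mismatch and about 9° off in angle. The closer wrist fit showed it aligned.

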